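Load the field meter's battery well and lock its bayonet cap

ROBOT

A 6-joint arm with a two-finger parallel gripper is mounted at the origin on a cart in front of the work surface, level with it; the furniture and walls round the work are solid. World frame = base frame: x ahead of the robot, y to its left, z up, the work surface at z = 0. Lengths are in m, angles in rad, forces in N, time in s.
With the tool pointing down it reaches from about 0.425 to 0.95 m from the base axis. Payload 3.5 kg.
Tool frame: the origin (TCP) lies on the centre line of the jaws, within the pads' length; the fingertips stand tip_extent ahead of it and the grasp point (between the pads) lies 2 mm behind it (tip_extent is the distance from the TCP to the fingertips, in m); z points along the fingers, y is the direction in which the jaws open and shut (so a half turn about z gives the same grasp; the last joint's range is limited). The gripper opens to 85 mm and grips with 20 to 120 N. Pads are 22 mm wide; open, the fingers measure 114 mm over their backs; the gripper's body (76 mm by 85 mm) begins 54 mm behind the grasp point. The pads swing forward as they close: fully open they stand 13 mm farther back than shut.
Start: joints at [1.102, 0.286, 1.577, -0, 1.279, -0.15], TCP at [0.212, 0.641, 0.248] pointing down, gripper open.
Joint ranges: [-2.77, 2.77], [-0.9, 2.22], [0.21, 2.48], [-1.53, 4.67], [0.24, 2.81], [-2.84, 2.84]. Speed limits (rad/s): [2.79, 2.79, 3.14, 3.14, 3.14, 3.14].

INTERFACE

Orientations are given as a unit quaternion [x, y, z, w].
In Python, from plant import * gives the robot as it stands.
- The arm moves only by the shell command python3 -m crank 'ROWS' [FORCE]. ROWS is JSON, a list of rows, each a list of 7 numbers: the gripper's target within -1 to 1 (shut at 1, half-way at 0, fully open at -1), then the shift along the tool's x, y, z in cm, then the turn, a rotation vector about the tool's x, y, z in degrees. In form: [[fingers, tx, ty, tz, wx, wy, wz], ...]. A call has 1 to 5 rows; each row shifts and turns the commanded pose from where the row before left it, along the tool's axes as they then stand; what a row does not reach is not made up. A row lasts 1/10 s, in which the tool goes at most 50 mm and 8.59 degrees, less where a joint would pass 70% of its speed; a pose out of reach is approached as far as the arm can. A call is refused whole if a number of a shift passes 5 or a number of a turn 8.59, either way. A call with a gripper value outside its range is refused whole. The fingers move at their own pace and stop on an object; FORCE is the grip in N (left out, the last holds). Time passes only in rows, so rows that do not move let the fingers close. It gives the time, the measured TCP pose, the force and the opening at its end, in the units of the state.
- get_state(): the state, without advancing time (a new reading comes with each control period).
- read_camera(name): name is "scene" or "side" or "wrist"; returns a dict with "color" (400x640x3 uint8, red, green, blue), "vfov" (degrees; the focal length in pixels is half the picture's height over the tangent of half this angle, whatever the lens; pixels are square), "cx", "cy" (the principal point, pixels), "cam_to_world" (4x4, takes a point from camera to world coordinates). Camera axes: x right, y up, looking along -z (the intrinsics and any distortion apply to the point x, -y, -z); pixel columns grow to the right and rows downward; lengths in m; the calibration is good to about 2 mm. A picture is of the moment at which its call begins. There is no depth.
- sign_off(): hands the job in, once; it reports no verdict.
Trained networks look in the newest picture that a camera, given by its name, has taken for a name from the list of things; names that differ only in an ending like _2 or _b are one class to them, and where a whole thing is asked for, a point or a joint stands for the part that bears it (a point fixed in the world has none). Each returns a list of dicts, best first, with "p" (0 to 1); they miss things now and then, are a little off and sometimes report something else, mostly with a low value. They report only what shows in the picture. A call takes as long as a camera call. They do not tell look-alikes from the thing itself.
- trace(thing, camera): "pixels" (400x640 bool, what is visible of it) and "location" ([column, row] in pixels, amid what is visible of it).
- place_of(thing, camera): "location" ([column, row] in pixels: a listed point, or the origin of a listed thing).
The state is a dict: "time": time; "qpos": joint angles; "dq": joint speeds; "joint_efforts": joint torques, N m; "eef_pos": TCP position; "tcp_rot": TCP orientation; "contact_force": force on the tool from outside, world axes, zero at the start; "wrist_torque": the same for the moment, N m; "opening": opening from 0.0 (shut) to 1.0 (fully open).
Only numpy, scipy, OpenCV 4.12 (cv2) and the standard library are available. Lean on these libraries where they do the work, as an engineer would, in place of code of your own. Each camera call takes 0.05 s, during which the arm holds its last target.

TASK

Load the portable meter for its bench test: stand the D cell in the battery well with its small contact nub up, as it stands now, then close the well with the bayonet cap: find the slots with the cap's lugs, push in against the battery spring, turn clockwise to the stop and let the spring seat the lugs, so that the cap stays locked by itself. The thin metal lips of the well break easily: feel your way, never strain the meter with more than about 35 N, and leave the jar, the screwdriver and the dish of screws where they are.

Things in the scene. Friction and masses are not known exactly. Their poses are not given: they have to be found in the camera images.
- meter: Portable measuring instrument, grey case 120 (x) x 210 (y) x 90 mm (z), fixed to the bench; display and range knob on the left half (+y) of its flat top (rising at most 20 mm), round battery well in the right half; a carrying bail sticks 35 mm out of its left end. Origin under the case's centre on the bench, z up.
- well_mouth (a point): Centre of the battery well's mouth at the rim of its aluminium collar (outer diameter 62 mm, bore 44 mm, 8 mm proud of the case top, 98 mm above the bench). Axes as the meter's. Two opposite slots 10.5 mm wide cut through the rim outward from the bore. The collar is a screwed-in insert: its slot line lies near the meter's y axis, but turned up to 32 degrees either way, which no reading tells.
- well_lips (a point): On the well's axis, 6 mm below the rim, level with the underside of the lips. Below the lips a channel runs from each slot clockwise (seen from above) to a stop, 33 to 41 degrees from where the lug drops in (the slots are 3.5 mm wider than the lugs). At the stop the underside is 2.5 mm higher: within 6 degrees of the stop the lug fits up into this notch and the spring locks it.
- well_tube (a point): On the well's axis, 46.5 mm below the rim: top of the spring plate in the empty well. A funnel below the collar leads into this tube of 37 mm bore. The spring gives about 0.3 N per mm; with the cell standing on it, the cell's nub is about 10 mm above the rim. Pressed and let up, the cell may rub in the tube and lag a little behind the cap.
- cap_bar (a point): Centre of the finger bar on the black bayonet cap; z up along the cap's axis, y along the bar. Bar 12 (x) x 44 (y) x 18 mm tall, on a round flange of 58 mm diameter that begins 9 mm below this point. Cap 42.5 mm tall, about 60 g, standing bar up. This point is 27.5 mm above the rim with the lugs on the rim, 15 to 17.5 mm when they pass under the lips (15: flange on rim), 20 mm when locked.
- cap_lugs (a point): On the cap's axis, level with the undersides of its two opposite steel lugs, 27.5 mm below the bar's centre; y points through the lugs (along the bar). Lugs 7 mm wide, 4 mm tall, 50.6 mm over both. The plug that carries them is 42 mm in diameter and reaches 6 mm lower, chamfered. On the cell, the spring pushes the cap up with about 5 N at lugs on rim, 8 N under the lips, 7 N locked.
- cell_mid (a point): Centre of the D cell, a grey cylinder 33 mm in diameter and 61.5 mm tall including the steel nub (10 mm wide, 1.5 mm high) at its upper end (+z). The point is 30.75 mm above its foot. Mass about 140 g. Starts standing on the bench, nub up.
- dish: Steel dish of screws, 67 mm in diameter, 14 mm high; origin under its centre. Leave alone.
- driver: Precision screwdriver lying on the bench, 165 mm long (y), 16 mm thick; origin under its middle. Leave alone.
- jar: Small jar with a dark lid, 40 mm in diameter, 34 mm tall; origin under its centre. Leave alone.
There are look-alikes about, which are no part of the job. What is shaped like the part that bears cap_bar but red or white is not meant.

How it is judged:
On the way, in this order (a step that is already met when the one before it is completed fails the run):
1. the cell stands in the battery well (horizontal distance between cell_mid and well_mouth below 0.005 m and z of cell_mid in the frame of well_mouth below -0.015 m), for 0.2 s.
2. the cap is pressed in against the spring, its lugs below the lips (horizontal distance between cap_bar and well_mouth below 0.004 m and z of cap_bar in the frame of well_mouth below 0.0178 m), for 0.1 s.
At the end, for the whole second after the job is handed in: The cell is in the well and the cap is locked on it: the bar's centre is 18.6 to 21.4 mm above the rim (the lugs seated up in the notches by the spring), within 3 mm of the well's axis and upright within 3.4 degrees; the cell's centre is 40 to 49 mm below the rim and within 5 mm of the axis (z of cap_bar in the frame of well_mouth between 0.0186 and 0.0214 m and horizontal distance between cap_bar and well_mouth below 0.003 m and angle between cap_bar's own z axis and vertical below 0.06 rad and horizontal distance between cell_mid and well_mouth below 0.005 m and z of cell_mid in the frame of well_mouth between -0.049 and -0.04 m); the robot touches nothing.
It fails at once if the meter is loaded with more than 35 N (contact force between meter and anything else above 35 N).
It fails at once if the dish of screws is shifted by more than 25 mm (distance of dish from where it was at the start of the episode above 0.025 m).
It fails at once if the screwdriver is shifted by more than 25 mm (distance of driver from where it was at the start of the episode above 0.025 m).
It fails at once if the jar is shifted by more than 25 mm (distance of jar from where it was at the start of the episode above 0.025 m).
It also fails if it takes over 72 s, if anything falls off the work surface, if the arm or the gripper's body presses on something with over 40 N, if the wrist force passes 120 N, or if a joint passes its speed limit or range.

## Working session

There is one attempt and no reset: what is moved stays moved. The work goes in short steps, Python scripts to look and compute and a shell command to move; the robot and the scene stay as the last step left them, time stands still between calls to the robot, and variables do not carry over. Pictures are saved under pics/ and viewed, and the job is handed in when it is done.

```bash
ls; mkdir -p pics; python3 - <<'E'
from plant import *
import cv2
s=get_state(); print(s)
for n in ["scene","side","wrist"]:
    c=read_camera(n); print(n,c["vfov"],c["cx"],c["cy"],c["cam_to_world"],[k for k in c])
    cv2.imwrite(f"pics/{n}0.png",c["color"][:,:,::-1])
    for t in ["meter","well_mouth","cap_bar","cap_lugs","cell_mid","dish","driver","jar"]:
        print(t,[(round(d["p"],2),[round(float(x),1) for x in d["location"]]) for d in place_of(t,n)])
E
```

```text
pics
{'time': 0.0, 'qpos': array([ 1.10200950e+00,  2.87185481e-01,  1.57816496e+00, -4.32326582e-06,
        1.27860001e+00, -1.50018017e-01]), 'dq': array([ 0.00184706,  0.00121977, -0.00021054,  0.00015092,  0.00019848,
       -0.00155943]), 'joint_efforts': array([-1.78342278e-03, -4.05977619e+01, -2.92623174e+01, -1.46264988e-04,
        5.57317631e-03,  3.94791613e-06]), 'eef_pos': array([0.21124792, 0.64044741, 0.24694043]), 'tcp_rot': array([ 1.58709716e-01,  9.87324585e-01, -1.12355203e-03, -3.56992026e-04]), 'contact_force': array([-0.55597876, -0.0804801 ,  0.18644012]), 'wrist_torque': array([ 0.01366241, -0.01803021,  0.06328769]), 'opening': 1.0009672425739242}
scene 50.914124768657764 312.5702053547522 197.31867103741124 [[ 0.66221302  0.4620584  -0.58989487 -0.16903714]
 [-0.74928195  0.40086477 -0.52714703 -0.68337621]
 [-0.00710464  0.7910812   0.61166989  0.78002158]
 [ 0.          0.          0.          1.        ]] ['color', 'vfov', 'cx', 'cy', 'cam_to_world']
meter [(0.95, [258.4, 186.2])]
well_mouth [(0.72, [263.8, 168.2]), (0.64, [260.7, 184.3])]
cap_bar [(0.
[... 907 characters left out ...]
 (0.5, [276.1, 218.1]), (0.48, [308.5, 233.3])]
cell_mid [(0.65, [324.8, 249.0])]
dish [(0.73, [279.3, 194.6])]
driver [(0.44, [323.4, 284.0])]
jar [(0.57, [309.8, 231.0]), (0.51, [361.1, 228.5]), (0.26, [278.3, 195.2])]
wrist 66.62488954357629 319.6971653261477 200.79644253106068 [[ 3.14051621e-01 -8.98520182e-01 -3.06648108e-01  1.32766261e-01]
 [ 9.49405478e-01  2.97526766e-01  1.00533887e-01  6.66893491e-01]
 [ 9.04293329e-04 -3.22706223e-01  9.46498746e-01  3.74023037e-01]
 [ 0.00000000e+00  0.00000000e+00  0.00000000e+00  1.00000000e+00]] ['color', 'vfov', 'cx', 'cy', 'cam_to_world']
meter []
well_mouth []
cap_bar []
cap_lugs []
cell_mid []
dish [(0.89, [83.8, 345.9])]
driver []
jar []
```

View pics/scene0.png

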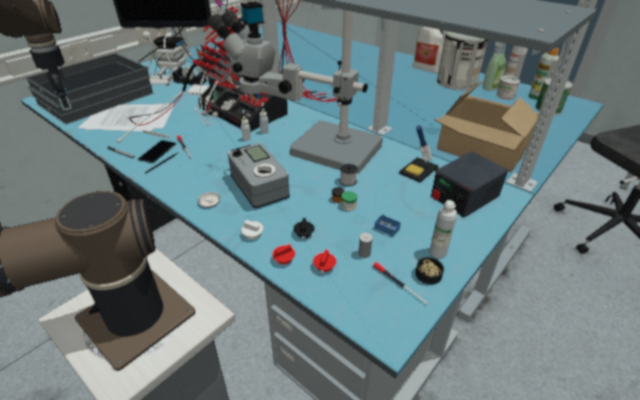

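View pics/side0.png

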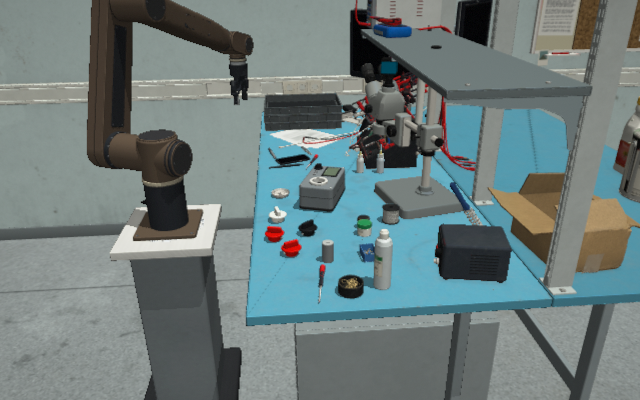

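```bash
python3 - <<'E'
import cv2
a=cv2.imread("pics/scene0.png")[130:310,180:440];cv2.imwrite("pics/sc_c.png",cv2.resize(a,None,fx=3,fy=3,interpolation=cv2.INTER_CUBIC))
a=cv2.imread("pics/side0.png")[130:310,230:490];cv2.imwrite("pics/si_c.png",cv2.resize(a,None,fx=3,fy=3,interpolation=cv2.INTER_CUBIC))
E
```

```text
(no output)
```

View pics/sc_c.png

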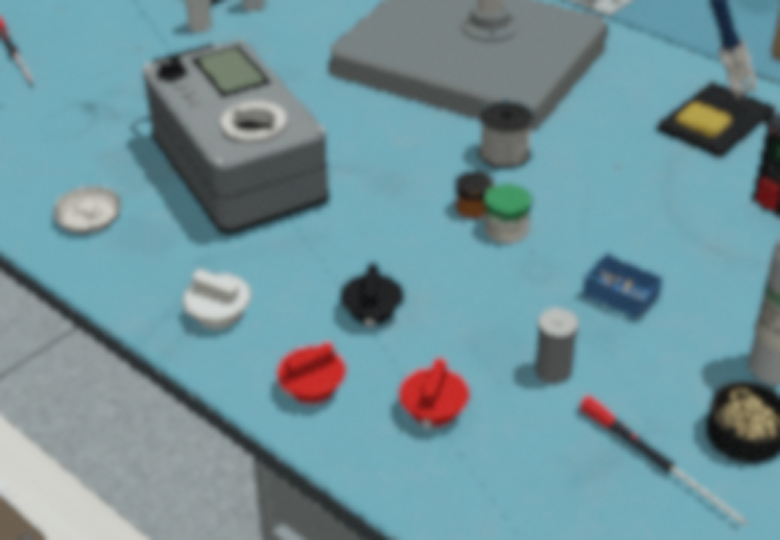

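View pics/si_c.png

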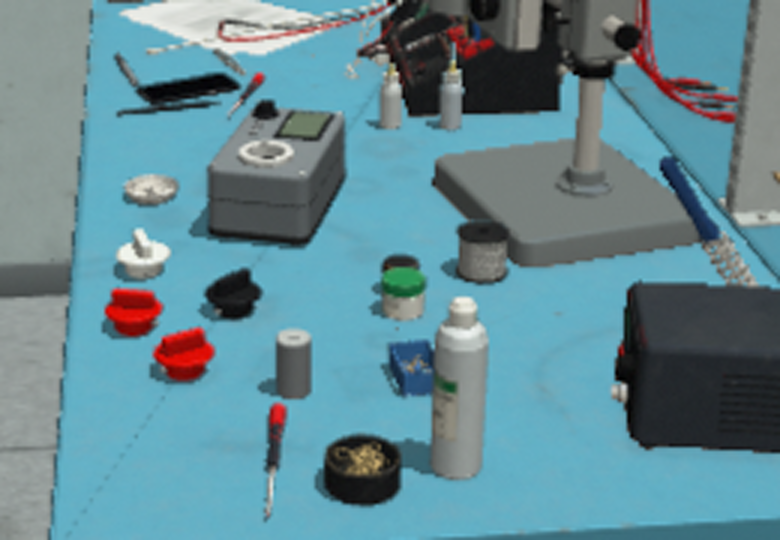

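The scene view shows the black cap at (304,229), the cell at (365,245), the meter's well at (264,169) and the steel dish at (208,200). The white and red caps are the look-alikes. Next I triangulate.

```bash
cat > h.py <<'E'
import numpy as np, cv2
from plant import *
def ray(c,px):
    f=200/np.tan(np.radians(c["vfov"])/2)
    d=np.array([(px[0]-c["cx"])/f,-(px[1]-c["cy"])/f,-1.0]); M=np.array(c["cam_to_world"])
    d=M[:3,:3]@d; return M[:3,3],d/np.linalg.norm(d)
def onz(c,px,z):
    o,d=ray(c,px); return o+d*(z-o[2])/d[2]
def tri(rs):
    A=np.zeros((3,3));b=np.zeros(3)
    for o,d in rs:
        P=np.eye(3)-np.outer(d,d);A+=P;b+=P@o
    p=np.linalg.solve(A,b); return p,[np.linalg.norm((np.eye(3)-np.outer(d,d))@(p-o)) for o,d in rs]
def proj(c,p):
    f=200/np.tan(np.radians(c["vfov"])/2); M=np.array(c["cam_to_world"])
    q=M[:3,:3].T@(np.array(p)-M[:3,3]); return np.array([c["cx"]+f*q[0]/-q[2],c["cy"]-f*q[1]/-q[2]])
def pts(t,n): return [(round(d["p"],2),np.round(d["location"],1)) for d in place_of(t,n)]
def tool():
    from scipy.spatial.transform import Rotation as R
    s=get_state(); return s,np.array(s["eef_pos"]),R.from_quat(s["tcp_rot"]).as_matrix()
E
python3 - <<'E'
from h import *
np.set_printoptions(precision=4,suppress=True)
a=read_camera("scene");b=read_camera("side")
def T(n,p,q): print(n,*tri([ray(a,p),ray(b,q)]))
T("well",[263.8,168.2],[317,175.6])
T("cap_bar",[301.8,224.2],[308.9,223.8]); T("lugs",[301.9,231.3],[308.5,233.3])
T("cell",[363.4,249.1-3],[324.8,249]); T("dish",[207.2,202.7],[279.3,194.6])
T("jar",[336.2,199.8],[361,227]);T("meter",[258.4,186.2],[324.6,198.6])
for n,c in(("scene",a),("side",b)):
  for t in ["meter","cell_mid","cap_bar","well_mouth","driver"]:
    for d in trace(t,n): 
        ys,xs=np.nonzero(d["pixels"]); print(n,t,round(d["p"],2),np.round(d["location"],1),xs.min(),xs.max(),ys.min(),ys.max(),xs.mean(),ys.mean())
print(onz(a,[394,283],.0),onz(b,[323,284],0),onz(a,[337,199],0.02))
E
```

```text
well [0.4898 0.0914 0.1132] [np.float64(0.003977544841755822), np.float64(0.003977544841755815)]
cap_bar [ 0.4503 -0.0901  0.0266] [np.float64(0.0008792715188111086), np.float64(0.0008792715188112218)]
lugs [ 0.4503 -0.089  -0.0045] [np.float64(0.0025259904509358088), np.float64(0.002525990450935691)]
cell [ 0.4837 -0.2704  0.0361] [np.float64(0.0014507830662541363), np.float64(0.001450783066254253)]
dish [ 0.3593  0.2135 -0.0021] [np.float64(0.0011271795496223817), np.float64(0.0011271795496222638)]
jar [ 0.6201 -0.0734 -0.0007] [np.float64(0.001024934779185136), np.float64(0.0010249347791851887)]
meter [ 0.5222  0.1644 -0.0055] [np.float64(0.0024890266188352284), np.float64(0.0024890266188352245)]
scene meter 0.93 [259.2 171.6] 227 289 144 208 258.22740213523133 175.05373665480428
scene cell_mid 0.75 [364.1 248.6] 358 372 232 257 364.7669902912621 244.9935275080906
scene cap_bar 0.83 [302.  227.2] 293 313 218 238 303.02272727272725 228.2012987012987
scene cap_bar 0.72 [282.2 253.8] 272 294 245 264 283.3135593220339 254.38983050847457
scene cap_bar 0.68 [324.6 262. ] 314 335 251 272
[... 442 characters left out ...]
0765 250.4198473282443
side cap_bar 0.63 [324.4 249.2] 322 333 239 263 327.5418181818182 250.79272727272726
side cap_bar 0.57 [274.4 231.2] 266 283 226 241 274.54954954954957 233.02702702702703
side cap_bar 0.49 [289.5 247.8] 282 301 239 256 291.5962962962963 247.48518518518517
side cap_bar 0.48 [312.7 223.9] 299 316 220 235 307.7962085308057 227.53080568720378
side cap_bar 0.43 [278.7 214. ] 270 286 206 222 277.82702702702704 215.0810810810811
side well_mouth 0.94 [321.  184.8] 299 344 163 211 322.16809116809117 187.77321937321938
side driver 0.53 [323.1 276.3] 319 324 265 287 321.40909090909093 274.71590909090907
[ 0.4595 -0.381   0.    ] [ 0.4686 -0.3894  0.    ] [ 0.6049 -0.088   0.02  ]
```

```bash
cat >> h.py <<'E'
def to(p,yaw=None):
    s,e,R=tool(); d=R.T@(np.array(p)-e)*100
    print("pos",e.round(4),"delta cm",d.round(2),"x-axis yaw",round(float(np.degrees(np.arctan2(R[1,0],R[0,0]))),2),"tilt",R[2,:].round(4),"q6",round(s["qpos"][5],3),"F",np.round(s["contact_force"],2),"open",round(s["opening"],3),"t",round(s["time"],2))
    return d
E
python3 - <<'E'
from h import *
to([0.5,0.35,0.28]); to([0.5,0.09,0.28])
E
```

```text
pos [0.2115 0.641  0.2483] delta cm [-36.52 -18.59  -3.17] x-axis yaw 161.74 tilt [-0. -0. -1.] q6 -0.15 F [-0.97 -0.04  0.7 ] open 1.001 t 1.95
pos [0.2115 0.641  0.2483] delta cm [-44.66 -43.28  -3.17] x-axis yaw 161.74 tilt [-0. -0. -1.] q6 -0.15 F [-0.97 -0.04  0.7 ] open 1.001 t 1.95
```

```bash
python3 -m crank '[[-1,-4.4,-2.2,-0.5,0,0,0],[-1,-4.4,-2.2,-0.5,0,0,0],[-1,-4.4,-2.2,-0.5,0,0,0],[-1,-4.4,-2.2,-0.5,0,0,0],[-1,-4.4,-2.2,-0.5,0,0,0]]'
python3 -m crank '[[-1,-4.4,-2.2,-0.5,0,0,0],[-1,-4.4,-2.2,0,0,0,0],[-1,-4.4,-2.2,0,0,0,0],[-1,0,-3,0,0,0,-8],[-1,0,-3,0,0,0,-8]]'
python3 -c "
from h import *
to([0.5,0.09,0.28])"
```

```text
time: 2.45
eef_pos: [0.387, 0.4661, 0.2738]
tcp_rot: [0.159, 0.987, 0.0, 0.0]
contact_force: [1.6, 0.9, -0.1]
opening: 1.0
time: 2.95
eef_pos: [0.4765, 0.3038, 0.278]
tcp_rot: [0.018, 1.0, -0.0, -0.0]
contact_force: [0.8, 0.9, -0.5]
opening: 0.999
pos [0.4765 0.3038 0.278 ] delta cm [ -3.1  -21.28  -0.2 ] x-axis yaw 177.97 tilt [ 6.e-04 -2.e-04 -1.e+00] q6 -1.147 F [ 0.76  0.93 -0.51] open 0.999 t 2.95
```

```bash
python3 -m crank '[[-1,-0.6,-4.2,0,0,0,-2],[-1,-0.6,-4.2,0,0,0,0],[-1,-0.6,-4.2,0,0,0,0],[-1,-0.6,-4.2,0,0,0,0],[-1,-0.6,-3.5,0,0,0,0]]'
python3 -m crank '[[-1,0,0,0,0,0,0],[-1,0,0,0,0,0,0]]'
python3 - <<'E'
from h import *
to([0.5,0.09,0.28])
c=read_camera("wrist"); cv2.imwrite("pics/w1.png",c["color"][:,:,::-1])
for t in ["well_mouth","well_lips","well_tube","meter"]:
  for p,l in pts(t,"wrist"): print(t,p,l,onz(c,l,{"well_mouth":.098,"meter":0,"well_lips":.092,"well_tube":.0515}[t]).round(4))
E
```

```text
time: 3.45
eef_pos: [0.5034, 0.1002, 0.2787]
tcp_rot: [0.003, 1.0, -0.0, 0.0]
contact_force: [0.5, 0.1, -0.2]
opening: 0.999
time: 3.65
eef_pos: [0.5035, 0.1017, 0.2785]
tcp_rot: [0.003, 1.0, 0.0, 0.0]
contact_force: [-0.2, 0.0, 0.3]
opening: 1.003
pos [0.5035 0.1017 0.2785] delta cm [ 0.35 -1.18 -0.15] x-axis yaw 179.62 tilt [-2.e-04  5.e-04 -1.e+00] q6 -1.563 F [-0.19  0.01  0.28] open 1.003 t 3.65
well_mouth 0.77 [316.5 179.4] [0.5016 0.0986 0.098 ]
well_lips 0.81 [315.4 171.6] [0.4948 0.0975 0.092 ]
well_tube 0.77 [318.7 162.3] [0.4932 0.1009 0.0515]
meter 0.78 [361.2 171.5] [0.5169 0.1583 0.    ]
```

View pics/w1.png

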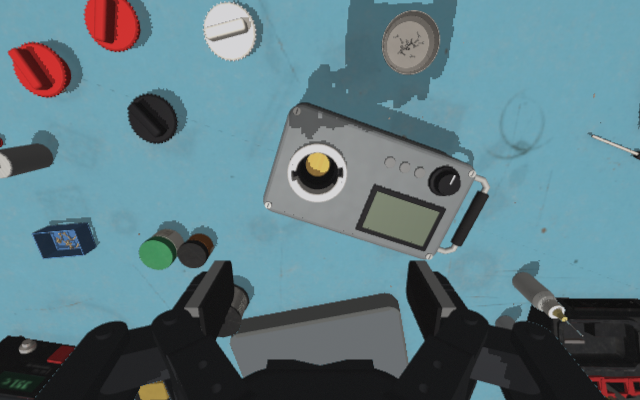

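```bash
python3 - <<'E'
import cv2
a=cv2.imread("pics/w1.png")
cv2.imwrite("pics/w1a.png",cv2.resize(a[130:215,270:370],None,fx=7,fy=7,interpolation=cv2.INTER_CUBIC))
cv2.imwrite("pics/w1b.png",cv2.resize(a[70:170,100:220],None,fx=6,fy=6,interpolation=cv2.INTER_CUBIC))
E
```

```text
(no output)
```

View pics/w1a.png

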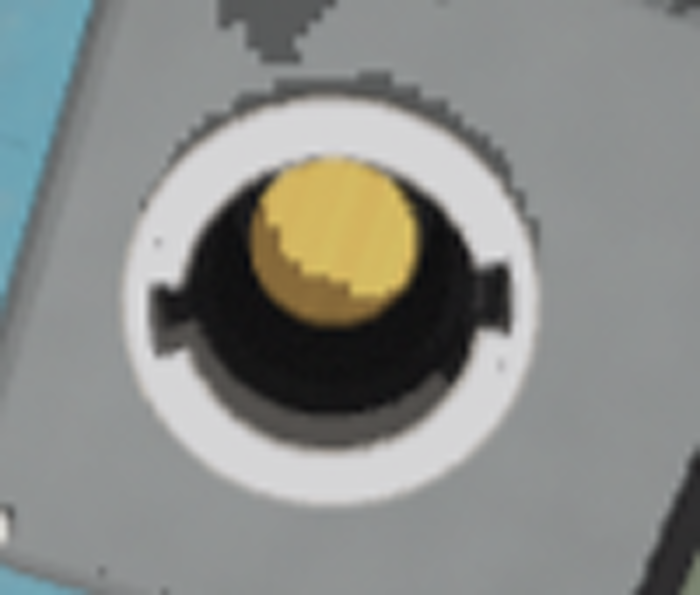

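View pics/w1b.png

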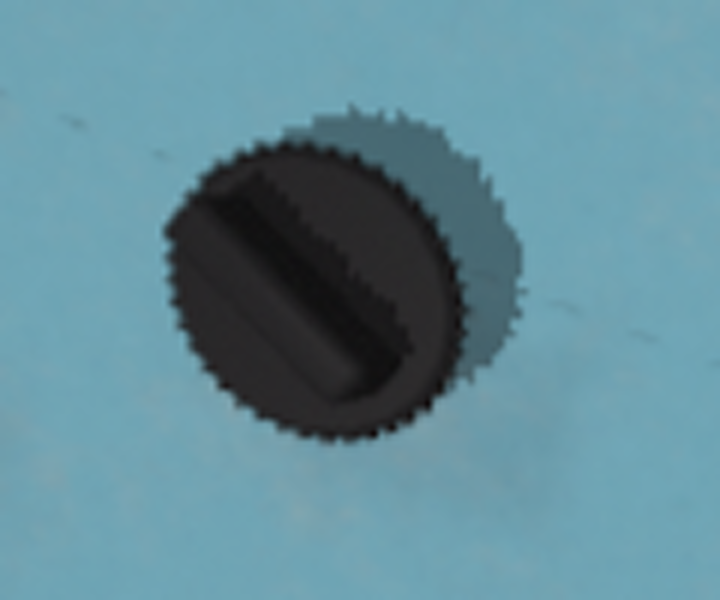

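```bash
python3 - <<'E'
from h import *
c=read_camera("wrist"); im=c["color"].astype(int); cv2.imwrite("pics/w2.png",c["color"][:,:,::-1])
roi=np.zeros(im.shape[:2],bool); roi[130:215,280:356]=1
m=((im.min(2)>195)&roi).astype(np.uint8)
cs,_=cv2.findContours(m,cv2.RETR_EXTERNAL,cv2.CHAIN_APPROX_NONE); k=max(cs,key=cv2.contourArea)
h=cv2.convexHull(k); W=np.array([onz(c,q,.098)[:2] for q in h[:,0,:].astype(float)])
(cx,cy),r=cv2.minEnclosingCircle((W*1000).astype(np.float32)); print("hull circ",cx,cy,r)
A=np.c_[2*W,np.ones(len(W))]; s=np.linalg.lstsq(A,(W**2).sum(1),rcond=None)[0]; print("lsq",s[:2],np.sqrt(s[2]+s[0]**2+s[1]**2))
ctr=s[:2]
# slot: unwrap at radii between 23 and 26 mm
for rr in (.0232,.0240,.0248,.0255):
  out=[]
  for th in np.arange(0,360,1):
    p=proj(c,[ctr[0]+rr*np.cos(np.radians(th)),ctr[1]+rr*np.sin(np.radians(th)),.098])
    v=cv2.getRectSubPix(im.min(2).astype(np.float32),(1,1),(float(p[0]),float(p[1])))[0,0]; out.append(v)
  out=np.array(out); th=np.where(out<150)[0]; print(rr,th)
for t,z in (("cap_bar",.0335),("cell_mid",.03075),("jar",0),("dish",0),("meter",0),("driver",0)):
  for p,l in pts(t,"wrist"): print(t,p,l,onz(c,l,z).round(4))
E
```

```text
hull circ 495.5389099121094 98.8842544555664 30.0443172454834
lsq [0.49552163 0.09892214] 0.02992409897177623
0.0232 [ 81  82  83  84  85  86  87  88  89  90  91  92  93  94  95  96  97  98
  99 100 101 102 103 104 105 106 261 262 263 264 265 266 267 268 269 270
 271 272 273 274 275 276 277 278 279 280 281 282 283 284 285]
0.024 [ 81  82  83  84  85  86  87  88  89  90  91  92  93  94  95  96  97  98
  99 100 101 102 103 104 105 261 262 263 264 265 266 267 268 269 270 271
 272 273 274 275 276 277 278 279 280 281 282 283 284 285]
0.0248 [ 82  83  84  85  86  87  88  89  90  91  92  93  94  95  96  97  98  99
 100 101 102 103 104 105 261 262 263 264 265 266 267 268 269 270 271 272
 273 274 275 276 277 278 279 280 281 282 283 284 285]
0.0255 [ 82  83  84  85  86  87  88  89  90  91  92  93  94  95  96  97  98  99
 100 101 102 103 104 105 106 262 263 264 265 266 267 268 269 270 271 272
 273 274 275 276 277 278 279 280 281 282 283 284 285]
cap_bar 0.96 [143.3 116.6] [ 0.4414 -0.1035  0.0335]
cap_bar 0.82 [30.1 67.3] [ 0.3878 -0.2199  0.0335]
cap_bar 0.79 [224.2  33.7] [0.3551 0.0006 0.0335]
cap_bar 0.64 [106.8  19.2] [ 0.3409 -0.1234  0.0335]
cell_mid 0.66 [ 17.2 160.1] [ 0.493  -0.271   0.0308]
cell_mid 0.47 [313.8 170.9] [0.508  0.0961 0.0308]
jar 0.77 [197.4 247.4] [ 0.6303 -0.0778  0.    ]
dish 0.97 [407.2  44.4] [0.3613 0.2085 0.    ]
meter 0.73 [359.4 170.9] [0.5155 0.1574 0.    ]
meter 0.65 [407.7  42.8] [0.3596 0.2089 0.    ]
```

```bash
python3 - <<'E'
import plant; print(dir(plant)); print(getattr(plant,"tip_extent",None))
from h import *
to([.484,-.27,.25])
E
```

```text
['Unreachable', '__builtins__', '__cached__', '__doc__', '__file__', '__loader__', '__name__', '__package__', '__spec__', 'get_state', 'place_of', 'read_camera', 'sign_off', 'tip_extent', 'trace']
0.017
pos [0.5034 0.1025 0.2783] delta cm [  1.79 -37.25   2.83] x-axis yaw 179.76 tilt [ 1.e-04  0.e+00 -1.e+00] q6 -1.564 F [ 0.23 -0.06  0.33] open 1.001 t 4.25
```

```bash
python3 -m crank '[[-1,0.6,-4.6,0.5,0,0,0],[-1,0.6,-4.6,0.5,0,0,0],[-1,0.6,-4.6,0.5,0,0,0],[-1,0,-4.6,0.5,0,0,0],[-1,0,-4.6,0.5,0,0,0]]'
python3 -m crank '[[-1,0,-4.6,0.5,0,0,0],[-1,0,-4.6,0.5,0,0,0],[-1,0,-4.6,0.5,0,0,0],[-1,0,0,0,0,0,0],[-1,0,0,0,0,0,0]]'
python3 - <<'E'
from h import *
to([.484,-.27,.25])
c=read_camera("wrist"); cv2.imwrite("pics/w3.png",c["color"][:,:,::-1])
for t,z in (("cap_bar",.0335),("cell_mid",.03075),("jar",0),("dish",0),("driver",0)):
  for p,l in pts(t,"wrist"): print(t,p,l,onz(c,l,z).round(4))
E
```

```text
time: 4.75
eef_pos: [0.484, -0.1294, 0.2534]
tcp_rot: [0.002, 1.0, -0.0, 0.0]
contact_force: [1.2, 1.5, 0.1]
opening: 0.994
time: 5.25
eef_pos: [0.4834, -0.2665, 0.2379]
tcp_rot: [0.003, 1.0, 0.001, -0.0]
contact_force: [-0.5, -0.9, -0.5]
opening: 1.005
pos [ 0.4834 -0.2665  0.2379] delta cm [-0.06 -0.35 -1.21] x-axis yaw 179.6 tilt [ 7.0e-04  1.1e-03 -1.0e+00] q6 -2.252 F [-0.53 -0.88 -0.54] open 1.005 t 5.25
cap_bar 0.98 [592.8  45.5] [0.3547 0.0018 0.0335]
cap_bar 0.82 [363.6  83.7] [ 0.3879 -0.221   0.0335]
cap_bar 0.72 [466.2  27.7] [ 0.3384 -0.1243  0.0335]
cap_bar 0.6 [470.7 140.5] [ 0.4458 -0.1037  0.0335]
cell_mid 0.79 [315.2 182.3] [ 0.4917 -0.2713  0.0308]
jar 0.76 [461.  270.4] [ 0.6267 -0.0736  0.    ]
driver 0.73 [211.4 150.8] [ 0.4602 -0.3953  0.    ]
driver 0.64 [462.6 268.4] [ 0.6235 -0.0719  0.    ]
```

View pics/w3.png

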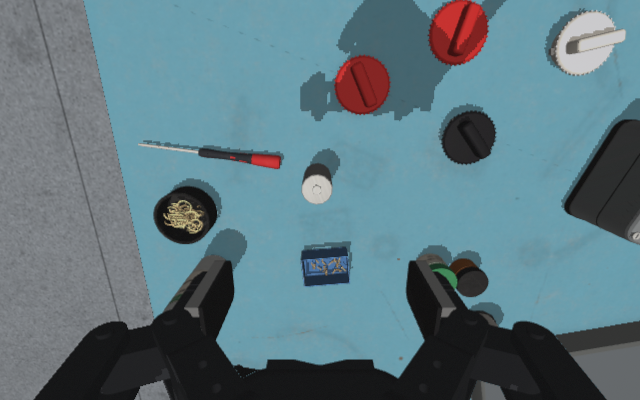

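```bash
python3 - <<'E'
from h import *
c=read_camera("wrist"); im=c["color"].astype(int)
m=np.zeros(im.shape[:2],np.uint8); m[165:210,295:338]=1
m&=(im.min(2)>150).astype(np.uint8)
k=max(cv2.findContours(m,0,1)[0],key=cv2.contourArea); print(cv2.fitEllipse(k))
W=np.array([onz(c,q,.060)[:2] for q in cv2.convexHull(k)[:,0,:].astype(float)]); (x,y),r=cv2.minEnclosingCircle((W*1000).astype(np.float32)); print(x,y,r)
print("bottle",onz(c,[235,235],0),"driver end",onz(c,[280,161],.008))
to([x/1000,y/1000,.058])
M=c["cam_to_world"]; s,e,R=tool(); print("cam in tool",R.T@(M[:3,3]-e),(R.T@M[:3,:3]).round(4))
E
```

```text
((314.8287658691406, 188.21051025390625), (27.724639892578125, 28.68045425415039), 90.71199798583984)
491.46044921875 -269.6575622558594 15.585259437561035
bottle [ 0.57268769 -0.3762205   0.        ] driver end [ 0.47284015 -0.31148286  0.008     ]
pos [ 0.484  -0.2646  0.2387] delta cm [-0.74 -0.49 18.07] x-axis yaw 179.83 tilt [-4.e-04 -3.e-04 -1.e+00] q6 -2.252 F [-0.55 -0.31  0.43] open 1.002 t 5.6
cam in tool [ 8.29364470e-02 -4.56922637e-05 -1.25682476e-01] [[-5.000e-04  9.464e-01  3.230e-01]
 [ 1.000e+00  8.000e-04 -6.000e-04]
 [-8.000e-04  3.230e-01 -9.464e-01]]
```

```bash
python3 -m crank '[[-1,-0.35,-0.2,4,0,0,0],[-1,-0.35,-0.25,4,0,0,0],[-1,0,0,0,0,0,0]]'
python3 - <<'E'
from h import *
c=read_camera("wrist"); im=c["color"].astype(int);cv2.imwrite("pics/w4.png",c["color"][:,:,::-1])
to([.4915,-.2697,.058])
for p,l in pts("cell_mid","wrist"): print(p,l,onz(c,l,.03075))
for z in(.06,.03075,0):print(proj(c,[.4915,-.2697,z]))
E
```

```text
time: 5.9
eef_pos: [0.4878, -0.2672, 0.1523]
tcp_rot: [0.002, 1.0, 0.004, -0.005]
contact_force: [-0.3, 0.8, -0.3]
opening: 1.001
pos [ 0.4892 -0.2684  0.1556] delta cm [-0.28 -0.17  9.76] x-axis yaw 179.78 tilt [ 0.0055  0.0044 -1.    ] q6 -2.251 F [-0.49 -0.1   0.24] open 0.998 t 5.95
0.8 [315.8 207.7] [ 0.49433625 -0.26967034  0.03075   ]
[315.59010918 216.96441609]
[315.73765449 204.59937105]
[315.86245343 194.14058743]
```

View pics/w4.png

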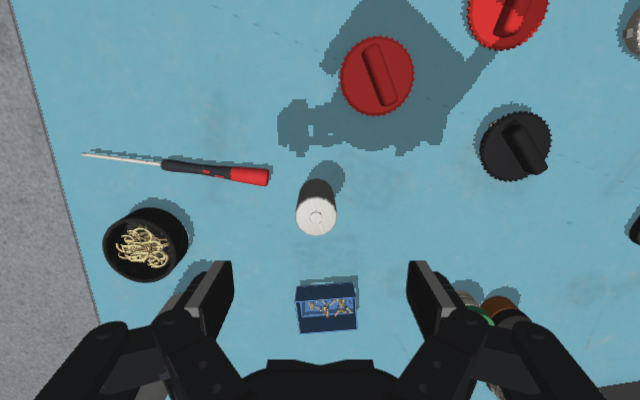

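```bash
python3 -m crank '[[-1,-0.1,0,3.5,0,0,0],[-1,-0.1,0,3.5,0,0,0],[-1,0,0,1.5,0,0,0],[-1,0,0,0,0,0,0],[-1,0,0,0,0,0,0]]'
python3 - <<'E'
from h import *
to([.491,-.2695,.058])
c=read_camera("wrist"); cv2.imwrite("pics/w5.png",c["color"][:,:,::-1])
E
```

```text
time: 6.5
eef_pos: [0.4939, -0.2711, 0.0755]
tcp_rot: [0.002, 1.0, -0.001, 0.001]
contact_force: [0.1, -0.2, 0.1]
opening: 0.998
pos [ 0.4939 -0.2711  0.0755] delta cm [0.3  0.17 1.75] x-axis yaw 179.74 tilt [-0.0026 -0.002  -1.    ] q6 -2.248 F [ 0.11 -0.2   0.14] open 0.998 t 6.5
```

View pics/w5.png

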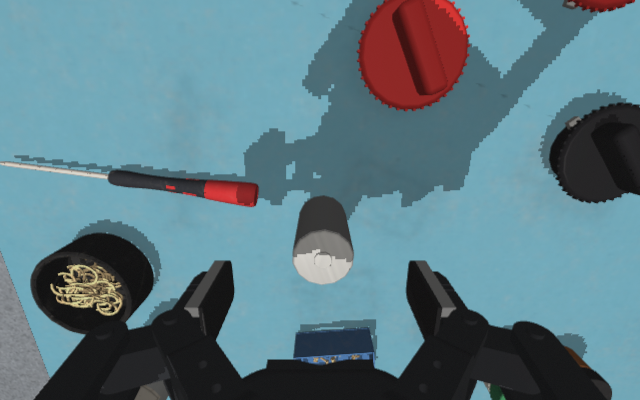

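```bash
python3 -m crank '[[-1,0.3,0.15,1.7,0,0,0],[0.2,0,0,0,0,0,0],[1,0,0,0,0,0,0],[1,0,0,0,0,0,0],[1,0,0,0,0,0,0]]' 40
python3 -m crank '[[1,0,0,0,0,0,0],[1,0,0,0,0,0,0],[1,0,0,0,0,0,0]]'
python3 - <<'E'
from h import *
to([.491,-.2695,.058])
c=read_camera("wrist"); cv2.imwrite("pics/w6.png",c["color"][:,:,::-1])
E
```

```text
time: 7.05
eef_pos: [0.4906, -0.2695, 0.0578]
tcp_rot: [0.002, 1.0, -0.001, 0.001]
contact_force: [0.3, 0.0, 0.6]
opening: 0.371
time: 7.35
eef_pos: [0.4907, -0.2695, 0.0578]
tcp_rot: [0.002, 1.0, -0.001, 0.001]
contact_force: [-1.5, -0.4, 6.3]
opening: 0.368
pos [ 0.4907 -0.2695  0.0578] delta cm [-0.03 -0.   -0.02] x-axis yaw 179.73 tilt [-0.0019 -0.0015 -1.    ] q6 -2.25 F [-1.5  -0.42  6.33] open 0.368 t 7.35
```

View pics/w6.png

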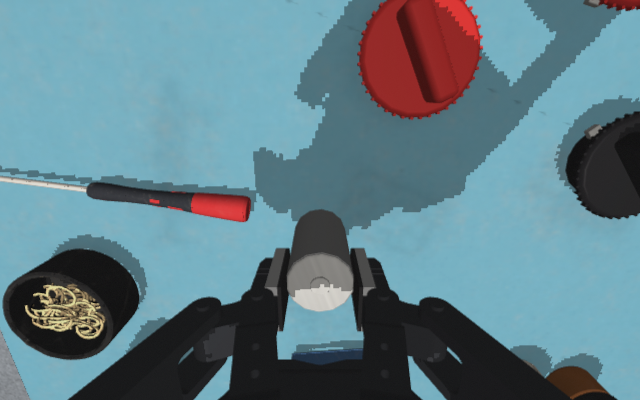

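```bash
python3 -m crank '[[1,0,0,-4,0,0,0],[1,0,0,-4,0,0,0],[1,0,0,-4,0,0,0],[1,0,3,-3.5,0,0,0],[1,0,4.5,-1,0,0,0]]'
python3 -m crank '[[1,0,4.5,0,0,0,0],[1,0,4.5,0,0,0,0],[1,0,4.5,0,0,0,0],[1,0,4.5,0,0,0,0],[1,0,4.5,0,0,0,0]]'
python3 -m crank '[[1,0,4,0,0,0,0],[1,0,2.5,0,0,0,0],[1,0,0,0,0,0,0],[1,0,0,0,0,0,0]]'
python3 - <<'E'
from h import *
to([.4955,.099,.117])
c=read_camera("wrist"); cv2.imwrite("pics/w7.png",c["color"][:,:,::-1])
E
```

```text
time: 7.9
eef_pos: [0.4918, -0.1956, 0.2261]
tcp_rot: [0.004, 1.0, -0.002, 0.004]
contact_force: [0.9, 0.9, -1.4]
opening: 0.364
time: 8.4
eef_pos: [0.4902, 0.0331, 0.2205]
tcp_rot: [0.002, 1.0, 0.0, -0.001]
contact_force: [1.4, -0.7, -1.6]
opening: 0.37
time: 8.8
eef_pos: [0.4909, 0.0965, 0.2205]
tcp_rot: [0.002, 1.0, -0.0, -0.001]
contact_force: [-0.3, 1.0, -1.0]
opening: 0.371
pos [0.4909 0.0965 0.2205] delta cm [-0.48  0.26 10.35] x-axis yaw 179.83 tilt [ 1.5e-03 -5.0e-04 -1.0e+00] q6 -1.576 F [-0.3   1.03 -1.  ] open 0.371 t 8.8
```

View pics/w7.png

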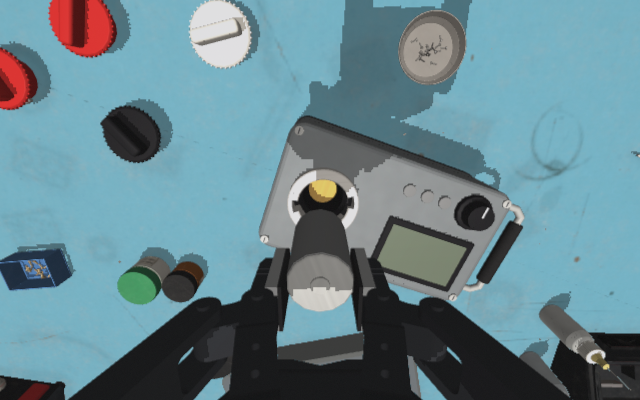

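```bash
python3 - <<'E'
from h import *
c=read_camera("wrist"); im=c["color"].astype(int)
s,e,R=tool()
print("cell top at TCP xy ->",proj(c,[e[0],e[1],e[2]+.0037]), "well",proj(c,[.4955,.0989,.098]))
m=np.zeros(im.shape[:2],np.uint8); m[165:235,280:365]=1; m&=(im.min(2)>180).astype(np.uint8)
k=np.vstack(cv2.findContours(m,0,1)[0]); h=cv2.convexHull(k)[:,0,:].astype(float)
h=h[h[:,1]<215]; W=np.array([onz(c,q,.098)[:2] for q in h]); print(len(W))
from scipy.optimize import least_squares
r=least_squares(lambda p:np.hypot(W[:,0]-p[0],W[:,1]-p[1])-.0305,[.495,.1],loss="soft_l1",f_scale=.001); print(r.x,np.abs(r.fun).max())
E
```

```text
cell top at TCP xy -> [319.09350977 284.96520518] well [323.28164675 203.81586929]
16
[0.49562509 0.0988511 ] 0.0007125749805477893
```

```bash
python3 -m crank '[[1,-0.48,0.25,2,0,0,0],[1,0,0,2.5,0,0,0],[1,0,0,0,0,0,0],[1,0,0,0,0,0,0]]'
python3 - <<'E'
from h import *
to([.4956,.0989,.117])
c=read_camera("wrist"); cv2.imwrite("pics/w8.png",c["color"][150:350,200:440,::-1].repeat(3,0).repeat(3,1))
E
```

```text
time: 9.3
eef_pos: [0.4961, 0.0978, 0.1761]
tcp_rot: [0.003, 1.0, -0.0, -0.001]
contact_force: [0.9, -0.2, -1.1]
opening: 0.369
pos [0.4961 0.0978 0.1761] delta cm [0.04 0.11 5.91] x-axis yaw 179.64 tilt [ 1.4e-03 -1.0e-04 -1.0e+00] q6 -1.571 F [ 0.88 -0.19 -1.1 ] open 0.369 t 9.3
```

View pics/w8.png

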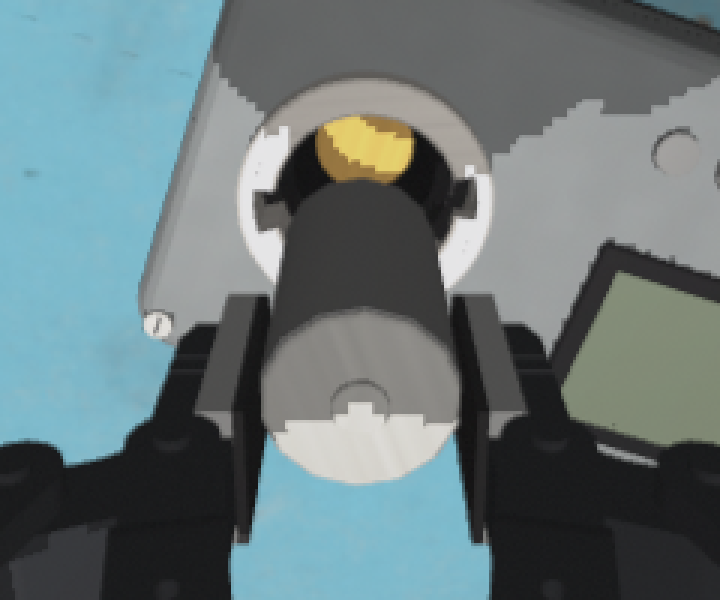

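```bash
python3 -m crank '[[1,0,0.1,1.2,0,0,0],[1,0,0,0.8,0,0,0],[1,0,0,0.8,0,0,0],[1,0,0,0,0,0,0]]'
python3 -m crank '[[1,0,0,0.8,0,0,0],[1,0,0,0.8,0,0,0],[1,0,0,0,0,0,0],[1,0,0,0,0,0,0]]'
python3 -c "
from h import *
to([.4956,.0989,.117])"
```

```text
time: 9.75
eef_pos: [0.4951, 0.0998, 0.1466]
tcp_rot: [0.002, 1.0, -0.0, -0.002]
contact_force: [-1.3, 0.3, -1.8]
opening: 0.37
time: 10.15
eef_pos: [0.4961, 0.0998, 0.132]
tcp_rot: [0.002, 1.0, -0.0, -0.0]
contact_force: [-0.3, -0.5, -1.8]
opening: 0.366
pos [0.4961 0.0998 0.132 ] delta cm [ 0.05 -0.09  1.5 ] x-axis yaw 179.74 tilt [ 7.e-04 -0.e+00 -1.e+00] q6 -1.569 F [-0.34 -0.55 -1.83] open 0.366 t 10.15
```

```bash
python3 -m crank '[[1,0,0,0.6,0,0,0],[1,0,0,0.4,0,0,0],[1,0,0,0.3,0,0,0],[1,0,0,0,0,0,0]]'
python3 -c "
from h import *
to([.4956,.0989,.117])
c=read_camera('wrist'); cv2.imwrite('pics/w9.png',c['color'][150:350,200:440,::-1].repeat(3,0).repeat(3,1))
c=read_camera('side'); cv2.imwrite('pics/s9.png',cv2.resize(c['color'][130:230,260:390,::-1],None,fx=5,fy=5))
"
```

```text
time: 10.55
eef_pos: [0.4958, 0.0997, 0.1186]
tcp_rot: [0.002, 1.0, 0.0, -0.001]
contact_force: [-0.0, 0.6, -1.5]
opening: 0.371
pos [0.4958 0.0997 0.1186] delta cm [ 0.02 -0.08  0.16] x-axis yaw 179.74 tilt [ 0.0012  0.     -1.    ] q6 -1.569 F [-0.03  0.62 -1.47] open 0.371 t 10.55
```

View pics/s9.png

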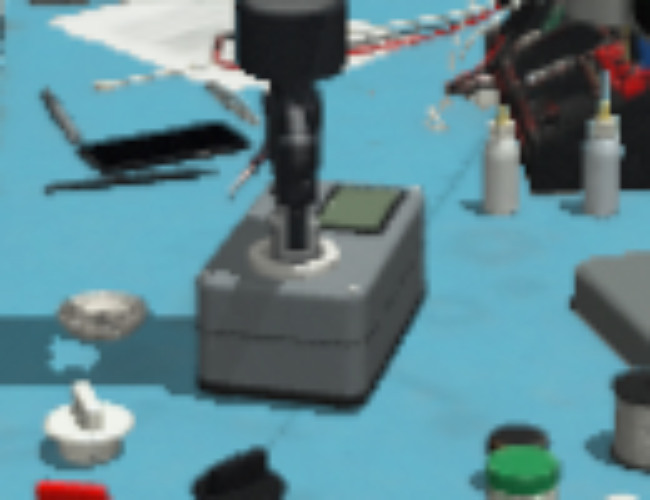

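View pics/w9.png

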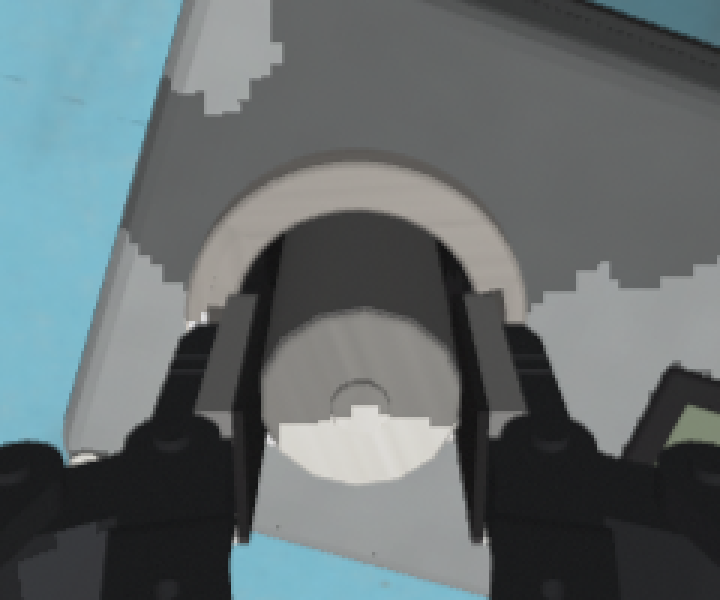

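```bash
python3 -m crank '[[0,0,0,0,0,0,0],[0,0,0,0,0,0,0],[0,0,0,0,0,0,0],[0,0,0,-3,0,0,0],[-0.5,0,0,-4,0,0,0]]'
python3 -m crank '[[-1,0,0,-3,0,0,0],[-1,0,0,0,0,0,0],[-1,0,0,0,0,0,0]]'
python3 -c "
from h import *
to([.4956,.0989,.117])
c=read_camera('wrist'); cv2.imwrite('pics/w10.png',c['color'][:,:,::-1])
"
```

```text
time: 11.15
eef_pos: [0.4945, 0.0997, 0.1878]
tcp_rot: [0.002, 1.0, -0.0, -0.003]
contact_force: [1.6, 0.0, 0.4]
opening: 0.654
time: 11.45
eef_pos: [0.4967, 0.0998, 0.2203]
tcp_rot: [0.002, 1.0, -0.0, 0.001]
contact_force: [-0.4, 0.6, -0.1]
opening: 1.001
pos [0.4967 0.0998 0.2203] delta cm [ 0.13 -0.09 10.33] x-axis yaw 179.73 tilt [-0.0023 -0.     -1.    ] q6 -1.568 F [-0.35  0.65 -0.1 ] open 1.001 t 11.45
```

View pics/w10.png

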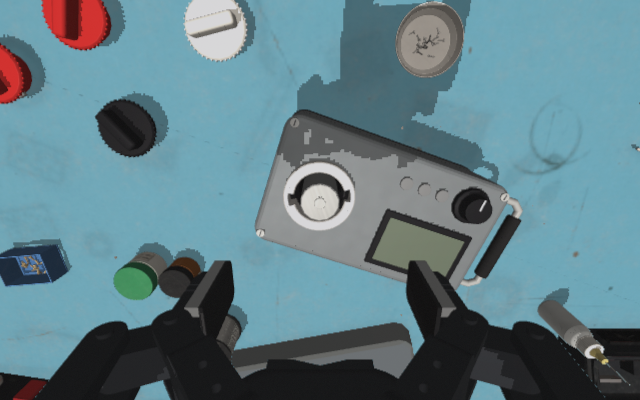

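```bash
python3 - <<'E'
from h import *
c=read_camera("wrist"); im=c["color"].astype(int); cv2.imwrite("pics/w11.png",c["color"][:,:,::-1])
m=np.zeros(im.shape[:2],np.uint8); m[155:240,278:362]=1; m&=(im.min(2)>195).astype(np.uint8)
k=max(cv2.findContours(m,0,1)[0],key=cv2.contourArea); h=cv2.convexHull(k)[:,0,:].astype(float)
W=np.array([onz(c,q,.098)[:2] for q in h])
from scipy.optimize import least_squares
r=least_squares(lambda p:np.hypot(W[:,0]-p[0],W[:,1]-p[1])-p[2],[.495,.1,.03],loss="soft_l1",f_scale=.001); print(r.x,np.abs(r.fun).max())
ctr=r.x[:2]
for rr in (.0235,.0240,.0248):
  out=[]
  for th in range(360):
    p=proj(c,[ctr[0]+rr*np.cos(np.radians(th)),ctr[1]+rr*np.sin(np.radians(th)),.098])
    out.append(cv2.getRectSubPix(im.min(2).astype(np.float32),(1,1),(float(p[0]),float(p[1])))[0,0])
  th=np.where(np.array(out)<150)[0]; a=th[th<180];b=th[th>=180]; print(a.min(),a.max(),a.mean(),b.min(),b.max(),b.mean())
for t,z in (("cap_bar",.0335),("cell_mid",.077)):
  for p,l in pts(t,"wrist"): print(t,p,l,onz(c,l,z).round(4))
to([.4445,-.1035,.2])
E
python3 -m crank '[[-1,1.1,-4.2,0,0,0,0],[-1,1.1,-4.2,0,0,0,0],[-1,1.1,-4.2,0,0,0,0],[-1,1,-4.2,0,0,0,0],[-1,1,-3.6,0,0,0,0]]'
python3 -m crank '[[-1,0,0,0,0,0,8.5],[-1,0,0,0,0,0,8.5],[-1,0,0,0,0,0,8.5],[-1,0,0,0,0,0,8.5],[-1,0,0,0,0,0,8.5]]'
python3 -m crank '[[-1,0,0,0,0,0,8.5],[-1,0,0,0,0,0,8.5],[-1,0,0,0,0,0,8.5],[-1,0,0,0,0,0,8.5],[-1,0,0,0,0,0,8.5]]'
python3 -m crank '[[-1,0,0,0,0,0,8.5],[-1,0,0,0,0,0,8.5],[-1,0,0,0,0,0,8.5],[-1,0,0,0,0,0,8.5],[-1,0,0,0,0,0,8.5]]'
python3 - <<'E'
from h import *
to([.4445,-.1035,.2])
c=read_camera("wrist"); cv2.imwrite("pics/w12.png",c["color"][:,:,::-1])
for t,z in (("cap_bar",.0335),("cap_lugs",.006)):
  for p,l in pts(t,"wrist"): print(t,p,l,onz(c,l,z).round(4))
E
```

```text
[0.49552285 0.09886306 0.03007249] 0.0001872684451351518
82 106 94.0 261 285 273.0
81 105 93.0 261 285 273.0
81 106 93.5 261 285 273.0
cap_bar 0.9 [211.   28.8] [0.3539 0.0022 0.0335]
cap_bar 0.61 [63.7 12.2] [ 0.3401 -0.1275  0.0335]
cap_bar 0.57 [118.7 132.2] [ 0.4451 -0.1014  0.0335]
cell_mid 0.57 [317.9 195.7] [0.4991 0.0981 0.077 ]
pos [0.4953 0.0997 0.2175] delta cm [  4.98 -20.35   1.77] x-axis yaw 179.73 tilt [ 0.0033  0.     -1.    ] q6 -1.569 F [-0.4  -0.04 -0.13] open 0.997 t 11.65
time: 12.15
eef_pos: [0.4411, -0.1055, 0.2181]
tcp_rot: [0.003, 1.0, 0.0, -0.001]
contact_force: [0.4, 0.1, -0.5]
opening: 1.001
time: 12.65
eef_pos: [0.4417, -0.1038, 0.2179]
tcp_rot: [0.368, 0.93, 0.0, -0.001]
contact_force: [0.2, -0.1, -0.0]
opening: 1.0
time: 13.15
eef_pos: [0.4417, -0.1037, 0.2179]
tcp_rot: [0.68, 0.734, -0.0, -0.001]
contact_force: [-0.6, 0.2, 0.5]
opening: 1.002
time: 13.65
eef_pos: [0.4417, -0.1037, 0.2179]
tcp_rot: [0.899, 0.437, -0.001, -0.001]
contact_force: [-0.2, 0.1, 0.6]
opening: 1.003
pos [ 0.4417 -0.1037  0.2179] delta cm [0.19 0.21 1.79] x-axis yaw 51.88 tilt [-6.0e-04 -2.6e-03 -1.0e+00] q6 0.21 F [-0.21  0.09  0.56] open 1.003 t 13.65
cap_bar 0.95 [344.  282.7] [ 0.3869 -0.2195  0.0335]
cap_bar 0.91 [184.7 157.8] [0.3472 0.0013 0.0335]
cap_bar 0.73 [265.  249.6] [ 0.3423 -0.1288  0.0335]
cap_bar 0.71 [317.  176.9] [ 0.4417 -0.0986  0.0335]
cap_lugs 0.95 [197. 149.] [0.3522 0.0032 0.006 ]
cap_lugs 0.71 [266.  240.8] [ 0.3378 -0.1285  0.006 ]
cap_lugs 0.61 [344.1 268.3] [ 0.3903 -0.2186  0.006 ]
cap_lugs 0.58 [319.9 173.4] [ 0.4423 -0.1027  0.006 ]
```

View pics/w12.png

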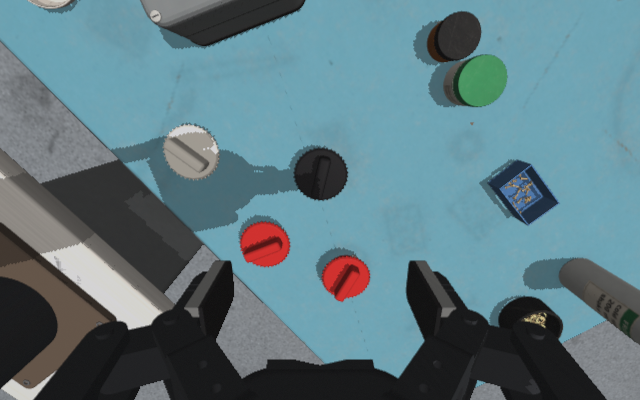

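```bash
python3 - <<'E'
from h import *
c=read_camera("wrist"); im=c["color"]; cv2.imwrite("pics/w13.png",cv2.resize(im[135:215,275:365,::-1],None,fx=8,fy=8,interpolation=cv2.INTER_CUBIC))
g=im.astype(int); m=np.zeros(g.shape[:2],np.uint8); m[135:215,280:360]=1; m&=(g[:,:,2]<75).astype(np.uint8)
k=max(cv2.findContours(m,0,1)[0],key=cv2.contourArea); h=cv2.convexHull(k)[:,0,:].astype(float)
W=np.array([onz(c,q,.0235)[:2] for q in h])
from scipy.optimize import least_squares
r=least_squares(lambda p:np.hypot(W[:,0]-p[0],W[:,1]-p[1])-p[2],[.445,-.1,.03],loss="soft_l1",f_scale=.001); print(r.x,np.abs(r.fun).max())
E
```

```text
[ 0.44449344 -0.10028101  0.02898012] 0.000540251124786232
```

View pics/w13.png

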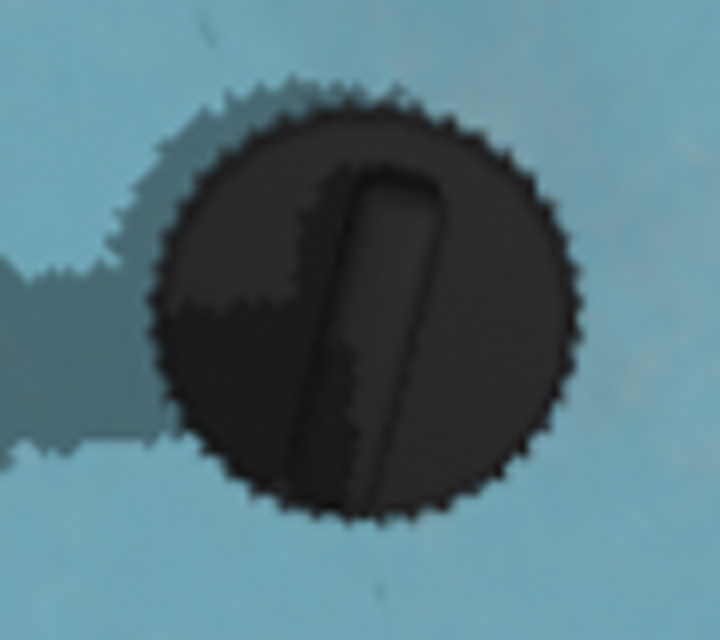

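```bash
python3 - <<'E'
from h import *
c=read_camera("wrist")
P=lambda x,y:onz(c,[275+x/8,135+y/8],.042)[:2]
for a,b in (((350,210),(297,480)),((440,215),(372,505))):
  p,q=P(*a),P(*b); d=p-q; print(np.degrees(np.arctan2(-d[1],-d[0])),np.degrees(np.arctan2(d[1],d[0])),(p+q)/2)
to([.4445,-.1003,.1])
E
```

```text
-138.66251409343008 41.33748590656993 [ 0.44105793 -0.09744324]
-140.07214869913562 39.927851300864376 [ 0.44816697 -0.10548223]
pos [ 0.442  -0.1039  0.2187] delta cm [ 4.400e-01 -1.000e-02  1.187e+01] x-axis yaw 52.38 tilt [-3.0e-04 -1.3e-03 -1.0e+00] q6 0.202 F [0.33 0.3  1.07] open 1.001 t 13.9
```

```bash
python3 -m crank '[[-1,0.44,0,2,0,0,0],[-1,0,0,3,0,0,6],[-1,0,0,2,0,0,5.6],[-1,0,0,0,0,0,0],[-1,0,0,0,0,0,0]]'
python3 - <<'E'
from h import *
c=read_camera("wrist"); im=c["color"]; cv2.imwrite("pics/w14.png",cv2.resize(im[115:255,240:400,::-1],None,fx=4,fy=4,interpolation=cv2.INTER_CUBIC))
g=im.astype(int); m=np.zeros(g.shape[:2],np.uint8); m[120:250,260:380]=1; m&=(g[:,:,2]<75).astype(np.uint8)
k=max(cv2.findContours(m,0,1)[0],key=cv2.contourArea); h=cv2.convexHull(k)[:,0,:].astype(float)
W=np.array([onz(c,q,.0235)[:2] for q in h])
from scipy.optimize import least_squares
r=least_squares(lambda p:np.hypot(W[:,0]-p[0],W[:,1]-p[1])-p[2],[.445,-.1,.03],loss="soft_l1",f_scale=.001); print(r.x,np.abs(r.fun).max())
to([*r.x[:2],.06])
for s in(-.022,.022):print(proj(c,[r.x[0]+s*np.cos(.709),r.x[1]+s*np.sin(.709),.0425]))
E
```

```text
time: 14.4
eef_pos: [0.445, -0.1005, 0.1494]
tcp_rot: [0.937, 0.349, -0.0, -0.0]
contact_force: [0.6, 0.0, -0.0]
opening: 0.999
[ 0.44478358 -0.10048219  0.02918951] 0.0005347427804117365
pos [ 0.4456 -0.1008  0.1503] delta cm [-0.05 -0.09  9.03] x-axis yaw 40.78 tilt [ 6.0e-04  1.3e-03 -1.0e+00] q6 0.414 F [ 0.21 -0.25  0.53] open 1.0 t 14.45
[319.35031248 230.50739422]
[319.47667491 179.43110752]
```

View pics/w14.png

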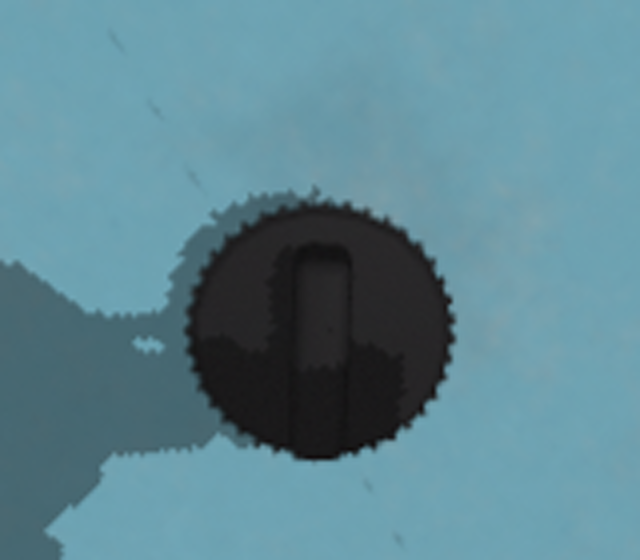

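```bash
python3 -m crank '[[-1,-0.05,-0.05,4,0,0,0],[-0.4,0,0,4,0,0,0],[0,0,0,2.3,0,0,0],[0.3,0,0,0,0,0,0],[0.3,0,0,0,0,0,0]]' 60
python3 - <<'E'
from h import *
c=read_camera("wrist"); im=c["color"]; cv2.imwrite("pics/w15.png",im[:,:,::-1])
to([.4446,-.1004,.046])
E
```

```text
time: 14.95
eef_pos: [0.4455, -0.101, 0.0478]
tcp_rot: [0.938, 0.348, 0.001, 0.001]
contact_force: [-0.0, -0.4, -0.1]
opening: 0.353
pos [ 0.4461 -0.1013  0.0485] delta cm [-0.06 -0.17  0.25] x-axis yaw 40.68 tilt [ 0.0016  0.0038 -1.    ] q6 0.415 F [ 0.33 -0.64  0.95] open 0.352 t 15.0
```

View pics/w15.png

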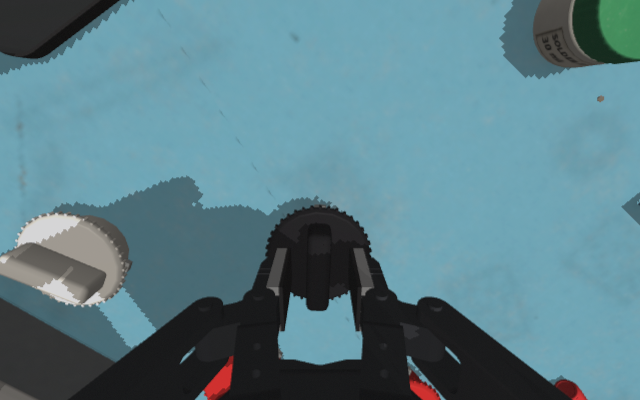

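```bash
python3 -m crank '[[0.6,-0.05,-0.1,0.1,0,0,0],[1,0,0,0,0,0,0],[1,0,0,0,0,0,0],[1,0,0,0,0,0,0],[1,0,0,0,0,0,0]]' 80
python3 - <<'E'
from h import *
to([.4446,-.1004,.046])
E
python3 -m crank '[[1,0,0,-2,0,0,0],[1,0,0,-4,0,0,0],[1,0,0,-4,0,0,0],[1,0,0,0,0,0,0],[1,0,0,0,0,0,0]]'
python3 - <<'E'
from h import *
c=read_camera("wrist"); im=c["color"]; cv2.imwrite("pics/w16.png",im[:,:,::-1])
a=read_camera("side"); cv2.imwrite("pics/s16.png",cv2.resize(a["color"][130:250,250:390,::-1],None,fx=5,fy=5))
to([.4446,-.1004,.046])
E
```

```text
time: 15.5
eef_pos: [0.4449, -0.1007, 0.0476]
tcp_rot: [0.938, 0.347, 0.001, 0.001]
contact_force: [-1.7, -0.0, 6.4]
opening: 0.11
pos [ 0.4449 -0.1007  0.0476] delta cm [ 0.   -0.04  0.16] x-axis yaw 40.66 tilt [ 0.0015  0.0035 -1.    ] q6 0.415 F [-1.73 -0.02  6.41] open 0.11 t 15.5
time: 16.0
eef_pos: [0.444, -0.1004, 0.1469]
tcp_rot: [0.938, 0.347, 0.001, 0.001]
contact_force: [-1.1, 1.0, -0.6]
opening: 0.116
pos [ 0.4424 -0.0996  0.1443] delta cm [0.12 0.22 9.83] x-axis yaw 40.64 tilt [-8.0e-04 -1.7e-03 -1.0e+00] q6 0.416 F [-0.42 -0.13  0.01] open 0.115 t 16.1
```

View pics/w16.png

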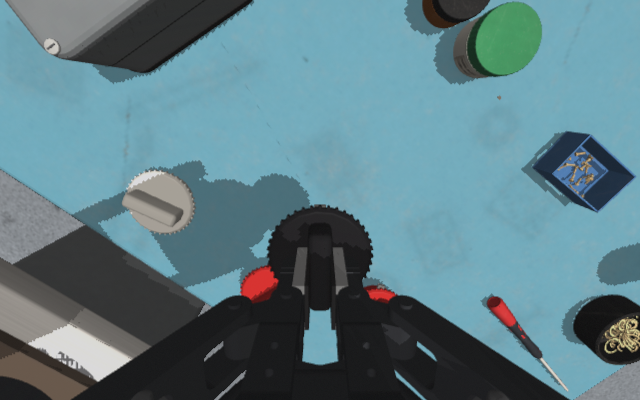

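View pics/s16.png

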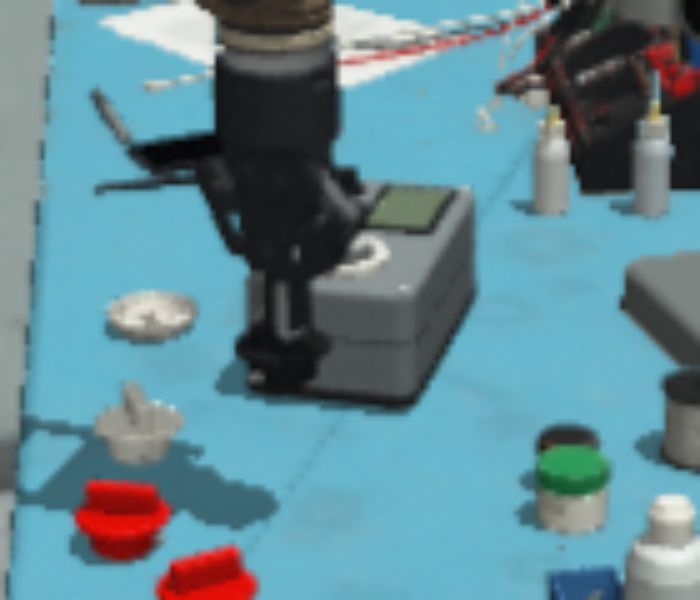

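```bash
cat > capfit.py <<'E'
from h import *
from scipy.optimize import least_squares
def capfit(c,s,e,R,dz=.0231):
    g=c["color"].astype(int); z=e[2]-dz
    hits=[]
    # radial search on predicted flange edge: gradient dark->bright, upper half in image
    for th in np.radians(np.arange(-75,76,3)):
        d=R@np.array([np.cos(th),np.sin(th),0])
        best=None; v=[]
        rs=np.arange(.024,.035,.0004)
        for rr in rs:
            p=proj(c,[e[0]+d[0]*rr,e[1]+d[1]*rr,z])
            v.append(cv2.getRectSubPix(c["color"][:,:,2].copy(),(1,1),(float(p[0]),float(p[1])))[0,0])
        v=np.array(v,float); gr=np.diff(v); i=np.argmax(gr)
        if gr[i]>12: hits.append(d[:2]*(rs[i]+.0002))
    H=np.array(hits)
    r=least_squares(lambda p:np.hypot(H[:,0]-p[0],H[:,1]-p[1])-.029,[0,0],loss="soft_l1",f_scale=.0007)
    return r.x,len(H),np.abs(r.fun).mean()
E
python3 - <<'E'
from capfit import *
for _ in range(2):
  c=read_camera("wrist"); s,e,R=tool()
  # use the camera pose-derived tool: consistent w/ image
  o,n,res=capfit(c,s,e,R); print("cap offset world",o.round(4),n,res, "tool",(R.T@[*o,0]).round(4)); to([.4955,.0989,.2])
E
```

```text
cap offset world [0.0009 0.0004] 51 0.0004328634246496006 tool [ 0.0009  0.0003 -0.    ]
pos [ 0.4421 -0.0995  0.1438] delta cm [ 16.96 -11.6   -5.61] x-axis yaw 40.64 tilt [-0.0013 -0.0028 -1.    ] q6 0.416 F [-0.76 -0.09 -0.89] open 0.11 t 16.15
cap offset world [0.0006 0.0006] 51 0.00045582158231803957 tool [ 0.0009 -0.0001 -0.    ]
pos [ 0.4421 -0.0995  0.1436] delta cm [ 16.96 -11.6   -5.62] x-axis yaw 40.63 tilt [-0.0014 -0.0031 -1.    ] q6 0.416 F [-0.38 -0.55 -0.39] open 0.113 t 16.2
```

```bash
python3 -m crank '[[1,2,-1,-4,0,0,0],[1,4,-2.6,-1.5,0,0,0],[1,4,-2.8,0,0,0,0],[1,4,-2.8,0,0,0,0],[1,3,-2.4,0,0,0,0]]'
python3 -m crank '[[1,0,0,0,0,0,-7.5],[1,0,0,0,0,0,-7.5],[1,0,0,0,0,0,-7.5],[1,0,0,0,0,0,-7.5]]'
python3 -m crank '[[1,0,0,0,0,0,-7.5],[1,0,0,0,0,0,-7.5],[1,0,0,0,0,0,-7.5],[1,0,0,0,0,0,0],[1,0,0,0,0,0,0]]'
python3 - <<'E'
from capfit import *
c=read_camera("wrist"); cv2.imwrite("pics/w17.png",c["color"][:,:,::-1]); s,e,R=tool()
o,n,res=capfit(c,s,e,R); print("cap offset world",o.round(4),n,res); to([.4955,.0989,.16]);
E
```

```text
time: 16.7
eef_pos: [0.4965, 0.101, 0.1991]
tcp_rot: [0.938, 0.348, -0.001, -0.0]
contact_force: [0.3, -0.8, -0.4]
opening: 0.113
time: 17.1
eef_pos: [0.4959, 0.0989, 0.1984]
tcp_rot: [0.814, 0.581, -0.001, -0.001]
contact_force: [0.1, 0.3, -0.1]
opening: 0.111
time: 17.6
eef_pos: [0.4962, 0.0987, 0.1991]
tcp_rot: [0.688, 0.725, -0.001, -0.001]
contact_force: [-0.3, 0.4, -0.6]
opening: 0.112
cap offset world [-0.0001  0.0008] 49 0.0005016605773847968
pos [0.4964 0.0986 0.1994] delta cm [ 0.03 -0.08  3.94] x-axis yaw 93.0 tilt [ 1.0e-04 -1.7e-03 -1.0e+00] q6 -0.057 F [ 0.47  0.63 -0.94] open 0.109 t 17.65
```

View pics/w17.png

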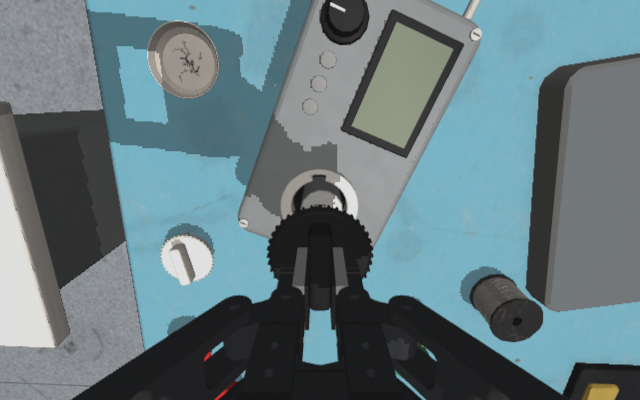

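```bash
cat > ringfit.py <<'E'
from capfit import *
def ringfit(c,R,ctr,rad=.022,lo=.019,hi=.026,z=.098,ths=np.arange(-60,61,3),sign=1,gray=None):
    g=c["color"].min(2).astype(np.uint8); H=[]
    for th in np.radians(ths):
        d=R@np.array([np.cos(th),np.sin(th),0]); rs=np.arange(lo,hi,.0003); v=[]
        for rr in rs:
            p=proj(c,[ctr[0]+d[0]*rr,ctr[1]+d[1]*rr,z]); v.append(cv2.getRectSubPix(g,(1,1),(float(p[0]),float(p[1])))[0,0])
        gr=sign*(np.roll(np.array(v,float),-3)-np.array(v,float))[:-3]; i=np.argmax(gr)
        if gr[i]>15: H.append(np.array(ctr)+d[:2]*(rs[i]+.00045))
    H=np.array(H)
    r=least_squares(lambda p:np.hypot(H[:,0]-p[0],H[:,1]-p[1])-rad,ctr,loss="soft_l1",f_scale=.0005); return r.x,len(H),np.abs(r.fun).mean()
def slot(c,ctr,guess,rr=.0245,span=25):
    g=c["color"].min(2).astype(np.uint8); a=np.arange(guess-span,guess+span,.5); v=[]
    for t in np.radians(a):
        p=proj(c,[ctr[0]+rr*np.cos(t),ctr[1]+rr*np.sin(t),.098]); v.append(cv2.getRectSubPix(g,(1,1),(float(p[0]),float(p[1])))[0,0])
    return a,np.array(v)
E
python3 - <<'E'
from ringfit import *
c=read_camera("wrist"); s,e,R=tool()
cv2.imwrite("pics/w18.png",cv2.resize(c["color"][155:255,260:385,::-1],None,fx=6,fy=6,interpolation=cv2.INTER_CUBIC))
print("outer",ringfit(c,R,[.4955,.0989],.031,.028,.0345,sign=-1))
print("bore",ringfit(c,R,[.4955,.0989],.022,.018,.0255,sign=1))
a,v=slot(c,[.4955,.0989],93); print(list(zip(a[::2],v[::2])))
E
```

```text
outer (array([0.49538405, 0.09906583]), 41, np.float64(0.00019906409271156538))
bore (array([0.49549008, 0.09932495]), 33, np.float64(0.00017155139878578376))
[(np.float64(68.0), np.uint8(152)), (np.float64(69.0), np.uint8(152)), (np.float64(70.0), np.uint8(151)), (np.float64(71.0), np.uint8(150)), (np.float64(72.0), np.uint8(149)), (np.float64(73.0), np.uint8(148)), (np.float64(74.0), np.uint8(147)), (np.float64(75.0), np.uint8(147)), (np.float64(76.0), np.uint8(147)), (np.float64(77.0), np.uint8(147)), (np.float64(78.0), np.uint8(146)), (np.float64(79.0), np.uint8(144)), (np.float64(80.0), np.uint8(135)), (np.float64(81.0), np.uint8(118)), (np.float64(82.0), np.uint8(93)), (np.float64(83.0), np.uint8(65)), (np.float64(84.0), np.uint8(60)), (np.float64(85.0), np.uint8(59)), (np.float64(86.0), np.uint8(59)), (np.float64(87.0), np.uint8(59)), (np.float64(88.0), np.uint8(59)), (np.float64(89.0), np.uint8(59)), (np.float64(90.0), np.uint8(60)), (np.float64(91.0), np.uint8(60)), (np.float64(92.0), np.uint8(61)), (np.float64(93.0), np.uint8(61)), (np.float64(94.0), np.uint8(60)), (np.float64(95.0), np.uint8(59)), (np.float64(96.0), np.uint8(58)), (np.float64(97.0), np.uint8(58)), (np.float64(98.0), np.uint8(57)), (np.float64(99.0), np.uint8(57)), (np.float64(100.0), np.uint8(57)), (np.float64(101.0), np.uint8(56)), (np.float64(102.0), np.uint8(58)), (np.float64(103.0), np.uint8(61)), (np.float64(104.0), np.uint8(75)), (np.float64(105.0), np.uint8(90)), (np.float64(106.0), np.uint8(114)), (np.float64(107.0), np.uint8(134)), (np.float64(108.0), np.uint8(142)), (np.float64(109.0), np.uint8(145)), (np.float64(110.0), np.uint8(144)), (np.float64(111.0), np.uint8(144)), (np.float64(112.0), np.uint8(145)), (np.float64(113.0), np.uint8(145)), (np.float64(114.0), np.uint8(146)), (np.float64(115.0), np.uint8(146)), (np.float64(116.0), np.uint8(147)), (np.float64(117.0), np.uint8(147))]
```

View pics/w18.png

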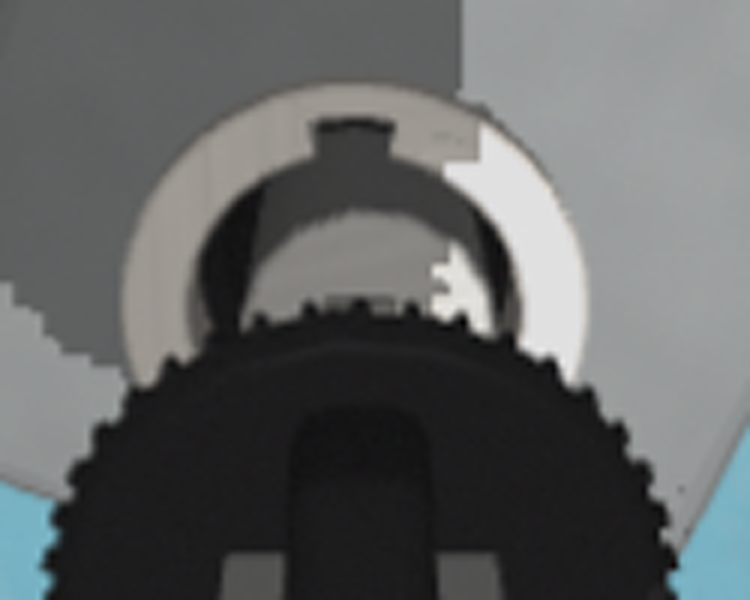

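```bash
python3 -m crank '[[1,-0.04,-0.09,2,0,0,-0.4],[1,0,0,1.9,0,0,0],[1,0,0,0,0,0,0],[1,0,0,0,0,0,0]]'
python3 - <<'E'
from ringfit import *
c=read_camera("wrist"); s,e,R=tool()
cv2.imwrite("pics/w19.png",cv2.resize(c["color"][155:285,250:395,::-1],None,fx=5,fy=5,interpolation=cv2.INTER_CUBIC))
o,n,res=capfit(c,s,e,R); print("cap",e[:2]+o,n,res)
print("outer",ringfit(c,R,[.4955,.0989],.031,.028,.0345,sign=-1,ths=np.arange(-50,51,3)))
to([.4955,.0989,.14])
E
```

```text
time: 18.1
eef_pos: [0.4957, 0.0982, 0.1613]
tcp_rot: [0.685, 0.728, -0.0, -0.0]
contact_force: [0.6, 0.2, -0.5]
opening: 0.11
cap [0.49565751 0.09961088] 46 0.0010908478815160546
outer (array([0.49555727, 0.09913332]), 34, np.float64(0.00013910630028295164))
pos [0.4963 0.0982 0.1621] delta cm [ 0.07 -0.08  2.21] x-axis yaw 93.5 tilt [-1.e-04  9.e-04 -1.e+00] q6 -0.066 F [ 0.59 -0.41 -0.1 ] open 0.109 t 18.15
```

View pics/w19.png

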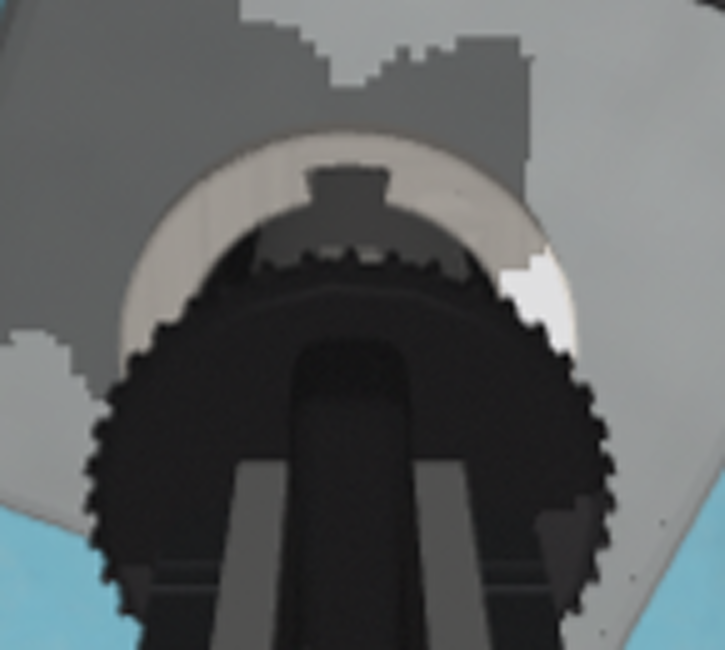

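```bash
python3 -m crank '[[1,0,-0.04,0.5,0,0,0],[1,0,0,0.5,0,0,0],[1,0,0,0,0,0,0]]'
python3 -m crank '[[1,0,0,0.4,0,0,0],[1,0,0,0.3,0,0,0],[1,0,0,0,0,0,0]]'
python3 -c "
from h import *
to([.4955,.0982,.1396])"
```

```text
time: 18.45
eef_pos: [0.4956, 0.0982, 0.1512]
tcp_rot: [0.685, 0.729, 0.0, 0.0]
contact_force: [0.9, 0.4, -1.1]
opening: 0.114
time: 18.75
eef_pos: [0.4959, 0.0982, 0.1445]
tcp_rot: [0.685, 0.729, 0.0, 0.0]
contact_force: [0.3, 0.2, 2.4]
opening: 0.111
pos [0.4959 0.0982 0.1445] delta cm [ 0.   -0.04  0.49] x-axis yaw 93.53 tilt [-1.e-04  1.e-03 -1.e+00] q6 -0.067 F [0.28 0.18 2.39] open 0.111 t 18.75
```

```bash
python3 -m crank '[[1,0,0,0.2,0,0,0],[1,0,0,0.2,0,0,0],[1,0,0,0,0,0,0]]'
python3 -m crank '[[1,0,0,0.2,0,0,0],[1,0,0,0,0,0,0]]'
python3 -c "
from h import *
to([.4955,.0982,.1396])"
```

```text
time: 19.05
eef_pos: [0.4957, 0.0987, 0.141]
tcp_rot: [0.685, 0.728, 0.001, -0.0]
contact_force: [-0.8, 2.3, 5.5]
opening: 0.111
time: 19.25
eef_pos: [0.4957, 0.0987, 0.1388]
tcp_rot: [0.685, 0.728, 0.001, -0.0]
contact_force: [-0.5, 1.7, 5.2]
opening: 0.113
pos [0.4957 0.0987 0.1388] delta cm [-0.05 -0.02 -0.08] x-axis yaw 93.52 tilt [ 1.2e-03  6.0e-04 -1.0e+00] q6 -0.067 F [-0.49  1.74  5.21] open 0.113 t 19.25
```

```bash
python3 -m crank '[[1,0.05,0,0.15,0,0,0],[1,0,0,0,0,0,0]]'
python3 -m crank '[[1,0,0,0.2,0,0,0],[1,0,0,0,0,0,0]]'
python3 -m crank '[[1,0,0,0.2,0,0,0],[1,0,0,0,0,0,0]]'
```

```text
time: 19.45
eef_pos: [0.4957, 0.0989, 0.1374]
tcp_rot: [0.685, 0.729, 0.0, 0.0]
contact_force: [-1.3, 0.9, 5.3]
opening: 0.112
time: 19.65
eef_pos: [0.4957, 0.099, 0.1355]
tcp_rot: [0.685, 0.729, 0.0, 0.0]
contact_force: [-0.9, 0.1, 6.4]
opening: 0.11
time: 19.85
eef_pos: [0.4958, 0.099, 0.1337]
tcp_rot: [0.685, 0.729, 0.0, 0.0]
contact_force: [-1.2, 0.4, 6.7]
opening: 0.111
```

```bash
python3 -m crank '[[1,0,0,0.2,0,0,0],[1,0,0,0,0,0,0]]'
python3 -m crank '[[1,0,0,0.2,0,0,0],[1,0,0,0,0,0,0]]'
python3 -m crank '[[1,0,0,0.13,0,0,0],[1,0,0,0,0,0,0],[1,0,0,0,0,0,0]]'
```

```text
time: 20.05
eef_pos: [0.4958, 0.099, 0.1318]
tcp_rot: [0.685, 0.729, 0.0, -0.0]
contact_force: [-1.5, 0.3, 6.6]
opening: 0.113
time: 20.25
eef_pos: [0.4958, 0.099, 0.13]
tcp_rot: [0.685, 0.729, 0.0, -0.0]
contact_force: [-1.9, 1.5, 7.4]
opening: 0.112
time: 20.55
eef_pos: [0.4958, 0.0991, 0.1289]
tcp_rot: [0.685, 0.729, 0.0, -0.0]
contact_force: [-2.3, 1.8, 8.6]
opening: 0.11
```

```bash
python3 -m crank '[[1,0,0,0.06,0,0,0],[1,0,0,0,0,0,0]]'
python3 -m crank '[[1,0,0,0,0,0,3],[1,0,0,0,0,0,3],[1,0,0,0,0,0,0]]'
python3 -c "
from h import *
to([.4955,.0982,.128]); print(get_state()['wrist_torque'])"
```

```text
time: 20.75
eef_pos: [0.4958, 0.0991, 0.1284]
tcp_rot: [0.685, 0.729, 0.0, -0.0]
contact_force: [-2.6, 1.3, 8.7]
opening: 0.113
time: 21.05
eef_pos: [0.4959, 0.0991, 0.1282]
tcp_rot: [0.722, 0.691, 0.001, 0.0]
contact_force: [-1.8, 1.0, 7.8]
opening: 0.115
pos [0.4959 0.0991 0.1282] delta cm [-0.09 -0.04  0.02] x-axis yaw 87.48 tilt [ 8.e-04  9.e-04 -1.e+00] q6 0.039 F [-1.78  1.03  7.77] open 0.115 t 21.05
[ 0.25160176  0.38891887 -0.03735604]
```

```bash
python3 -m crank '[[1,0,0,0,0,0,4],[1,0,0,0,0,0,4],[1,0,0,0,0,0,0]]'
python3 -c "
from h import *
to([.4955,.0982,.128]); print(get_state()['wrist_torque'])"
python3 -m crank '[[1,0,0,0,0,0,4],[1,0,0,0,0,0,4],[1,0,0,0,0,0,0]]'
python3 -c "
from h import *
to([.4955,.0982,.128]); print(get_state()['wrist_torque'])
"
```

```text
time: 21.35
eef_pos: [0.496, 0.0991, 0.1282]
tcp_rot: [0.769, 0.639, 0.001, 0.0]
contact_force: [-1.2, 2.1, 7.5]
opening: 0.113
pos [0.496  0.0991 0.1282] delta cm [-0.1  -0.03  0.02] x-axis yaw 79.46 tilt [ 0.0011  0.001  -1.    ] q6 0.179 F [-1.22  2.09  7.52] open 0.113 t 21.35
[0.27723636 0.27030148 0.02971231]
time: 21.65
eef_pos: [0.4961, 0.0991, 0.1282]
tcp_rot: [0.812, 0.584, 0.001, 0.0]
contact_force: [-1.5, 1.0, 7.6]
opening: 0.111
pos [0.4961 0.0991 0.1282] delta cm [-0.1  -0.03  0.02] x-axis yaw 71.46 tilt [ 0.0011  0.0011 -1.    ] q6 0.319 F [-1.46  1.02  7.57] open 0.111 t 21.65
[0.28228231 0.28426399 0.00530279]
```

```bash
for i in 1; do python3 -m crank '[[1,0,0,0,0,0,4],[1,0,0,0,0,0,3],[1,0,0,0,0,0,0]]'
python3 -c "
from h import *
to([.4955,.0982,.128]); print(get_state()['wrist_torque'])"; done
python3 -m crank '[[1,0,0,0,0,0,2],[1,0,0,0,0,0,0]]'
python3 -c "
from h import *
to([.4955,.0982,.128]); print(get_state()['wrist_torque'])
"
```

```text
time: 21.95
eef_pos: [0.4962, 0.099, 0.1282]
tcp_rot: [0.846, 0.533, 0.001, 0.0]
contact_force: [-0.4, 0.8, 8.1]
opening: 0.113
pos [0.4962 0.099  0.1282] delta cm [-0.11 -0.02  0.02] x-axis yaw 64.48 tilt [ 0.0013  0.0011 -1.    ] q6 0.441 F [-0.44  0.79  8.09] open 0.113 t 21.95
[0.28324594 0.18846292 0.01245607]
time: 22.15
eef_pos: [0.4962, 0.0991, 0.1283]
tcp_rot: [0.855, 0.519, 0.001, 0.0]
contact_force: [-1.0, 1.6, 7.3]
opening: 0.11
pos [0.4962 0.0991 0.1283] delta cm [-0.11 -0.02  0.02] x-axis yaw 62.5 tilt [ 0.0015  0.0012 -1.    ] q6 0.475 F [-1.02  1.58  7.27] open 0.11 t 22.15
[0.31101892 0.17330739 0.00412265]
```

31° so far with no stop felt. I'll continue in 2° steps.

```bash
for i in 1; do python3 -m crank '[[1,0,0,0,0,0,2],[1,0,0,0,0,0,0]]'
python3 -c "
from h import *
to([.4955,.0982,.128]); print(get_state()['wrist_torque'])"; done
python3 -m crank '[[1,0,0,0,0,0,2],[1,0,0,0,0,0,0]]'
python3 -c "
from h import *
to([.4955,.0982,.128]); print(get_state()['wrist_torque'])
"
python3 -m crank '[[1,0,0,0,0,0,2],[1,0,0,0,0,0,0]]'
python3 -c "
from h import *
to([.4955,.0982,.128]); print(get_state()['wrist_torque'])
"
```

```text
time: 22.35
eef_pos: [0.4962, 0.0991, 0.1283]
tcp_rot: [0.864, 0.504, 0.001, 0.0]
contact_force: [-1.7, 1.2, 6.6]
opening: 0.116
pos [0.4962 0.0991 0.1283] delta cm [-0.11 -0.02  0.03] x-axis yaw 60.5 tilt [ 0.0016  0.0012 -1.    ] q6 0.51 F [-1.73  1.19  6.63] open 0.116 t 22.35
[ 0.28559312  0.22038165 -0.01002326]
time: 22.55
eef_pos: [0.4963, 0.0991, 0.1283]
tcp_rot: [0.873, 0.489, 0.001, 0.0]
contact_force: [-1.7, 1.1, 7.6]
opening: 0.116
pos [0.4963 0.0991 0.1283] delta cm [-0.11 -0.02  0.03] x-axis yaw 58.5 tilt [ 0.0016  0.0012 -1.    ] q6 0.545 F [-1.71  1.13  7.62] open 0.116 t 22.55
[0.2605293  0.20623395 0.00973282]
time: 22.75
eef_pos: [0.496, 0.0993, 0.1282]
tcp_rot: [0.881, 0.473, 0.001, -0.0]
contact_force: [-2.1, 2.0, 7.8]
opening: 0.113
pos [0.496  0.0993 0.1282] delta cm [-0.12  0.02  0.02] x-axis yaw 56.51 tilt [ 1.7e-03  3.0e-04 -1.0e+00] q6 0.58 F [-2.15  2.04  7.77] open 0.113 t 22.75
[0.44908745 0.27844089 0.11319119]
```

```bash
python3 -m crank '[[1,0,0,0,0,0,1],[1,0,0,0,0,0,0]]'
python3 -c "
from h import *
to([.4955,.0982,.128]); print(get_state()['wrist_torque'])"
```

```text
time: 22.95
eef_pos: [0.4959, 0.0994, 0.1282]
tcp_rot: [0.885, 0.466, 0.001, -0.0]
contact_force: [-2.9, 2.9, 8.4]
opening: 0.109
pos [0.4959 0.0994 0.1282] delta cm [-0.12  0.03  0.02] x-axis yaw 55.57 tilt [ 0.0015  0.     -1.    ] q6 0.596 F [-2.87  2.93  8.39] open 0.109 t 22.95
[0.48360563 0.32785951 0.20331628]
```

```bash
python3 -m crank '[[1,0,0,0,0,0,-1.5],[1,0,0,-0.15,0,0,0],[1,0,0,-0.1,0,0,0],[1,0,0,-0.1,0,0,0],[1,0,0,0,0,0,0]]'
python3 -c "
from h import *
to([.4955,.0982,.1321]); print(get_state()['wrist_torque'])"
```

```text
time: 23.45
eef_pos: [0.496, 0.0991, 0.1314]
tcp_rot: [0.879, 0.477, 0.001, -0.0]
contact_force: [-1.5, 1.7, 6.2]
opening: 0.115
pos [0.496  0.0991 0.1314] delta cm [-0.1   0.01 -0.07] x-axis yaw 57.04 tilt [ 1.4e-03  6.0e-04 -1.0e+00] q6 0.571 F [-1.48  1.67  6.15] open 0.115 t 23.45
[0.3999158  0.14558134 0.07076264]
```

```bash
python3 -m crank '[[1,0,0,-0.07,0,0,0],[1,0,0,0,0,0,0]]'
python3 -m crank '[[1,0,0,-0.06,0,0,0],[1,0,0,0,0,0,0]]'
python3 -c "
from h import *
to([.4955,.0982,.1321]); print(get_state()['wrist_torque'])"
```

```text
time: 23.65
eef_pos: [0.4959, 0.0991, 0.132]
tcp_rot: [0.879, 0.477, 0.001, -0.0]
contact_force: [-0.2, 1.7, 5.9]
opening: 0.115
time: 23.85
eef_pos: [0.4958, 0.0991, 0.1321]
tcp_rot: [0.879, 0.477, 0.001, -0.0]
contact_force: [-0.0, 2.3, 3.7]
opening: 0.113
pos [0.4958 0.0991 0.1321] delta cm [-0.09  0.02  0.  ] x-axis yaw 57.03 tilt [ 1.4e-03  6.0e-04 -1.0e+00] q6 0.571 F [-0.04  2.28  3.72] open 0.113 t 23.85
[ 0.46252331 -0.0768289   0.11739949]
```

```bash
python3 -m crank '[[1,0,0,-0.05,0,0,0],[1,0,0,0,0,0,0],[0.5,0,0,0,0,0,0],[0.3,0,0,0,0,0,0],[0.3,0,0,0,0,0,0]]' 30
python3 -m crank '[[0.3,0,0,-1,0,0,0],[0.3,0,0,-2.5,0,0,0],[0,0,0,-4,0,0,0],[0,0,0,-3,0,0,0],[0,0,0,0,0,0,0]]'
python3 - <<'E'
from ringfit import *
c=read_camera("wrist"); cv2.imwrite("pics/w20.png",c["color"][:,:,::-1])
a=read_camera("side"); cv2.imwrite("pics/s20.png",cv2.resize(a["color"][130:230,260:390,::-1],None,fx=5,fy=5))
to([.4955,.0982,.1321])
for n in("wrist","side"):
  for p,l in pts("cap_bar",n): print(n,p,l)
g=c["color"].astype(int)
E
```

```text
time: 24.35
eef_pos: [0.4947, 0.0983, 0.1315]
tcp_rot: [0.879, 0.477, -0.001, -0.0]
contact_force: [0.6, 0.6, -0.2]
opening: 0.35
time: 24.85
eef_pos: [0.4983, 0.0986, 0.2438]
tcp_rot: [0.879, 0.477, 0.005, 0.003]
contact_force: [0.2, -0.3, 0.1]
opening: 0.505
pos [0.4957 0.0986 0.2385] delta cm [-0.06 -0.02 10.64] x-axis yaw 57.03 tilt [ 0.001   0.0019 -1.    ] q6 0.571 F [-0.26 -0.12 -0.28] open 0.499 t 24.95
wrist 0.65 [312.2 202.8]
wrist 0.61 [262.5 297.9]
wrist 0.59 [314.6 366.9]
side 0.79 [290.  244.5]
side 0.7 [273.8 228.9]
side 0.64 [320.4 173.3]
side 0.58 [276.3 210.4]
side 0.52 [278.4 195.1]
```

View pics/w20.png

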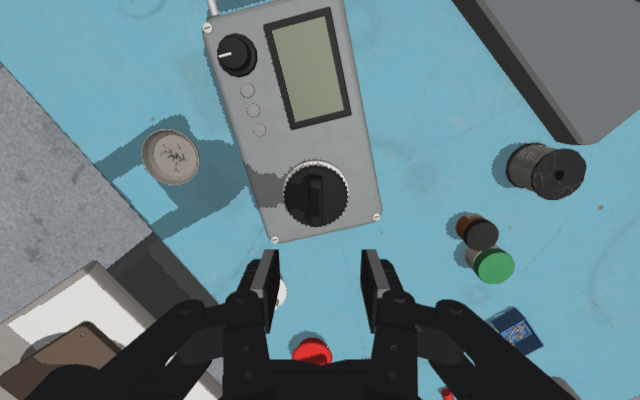

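View pics/s20.png

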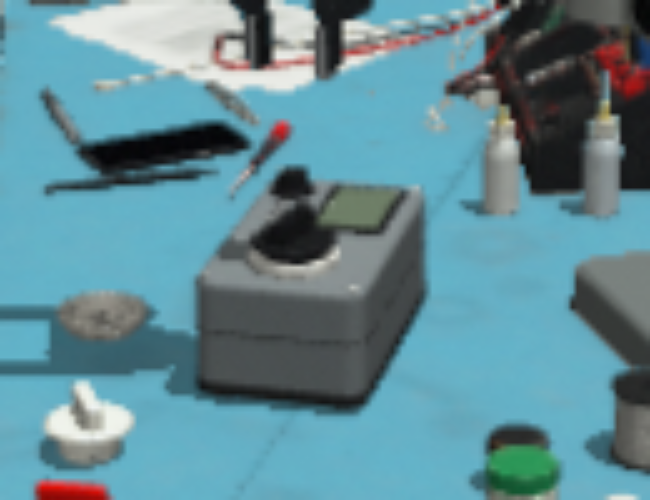

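```bash
python3 - <<'E'
from ringfit import *
c=read_camera("wrist"); g=c["color"].astype(int); m=np.zeros(g.shape[:2],np.uint8); m[150:240,270:360]=1; m&=(g.max(2)<75).astype(np.uint8)
k=max(cv2.findContours(m,0,1)[0],key=cv2.contourArea); h=cv2.convexHull(k)[:,0,:].astype(float)
for z in(.108,.1155):
  W=np.array([onz(c,q,z)[:2] for q in h])
  r=least_squares(lambda p:np.hypot(W[:,0]-p[0],W[:,1]-p[1])-p[2],[.4955,.099,.029],loss="soft_l1",f_scale=.001); print(z,r.x)
cv2.imwrite("pics/w21.png",cv2.resize(c["color"][145:245,265:370,::-1],None,fx=6,fy=6,interpolation=cv2.INTER_CUBIC))
E
```

```text
0.108 [0.49569681 0.09904222 0.02905921]
0.1155 [0.49701568 0.10108881 0.02819977]
```

View pics/w21.png

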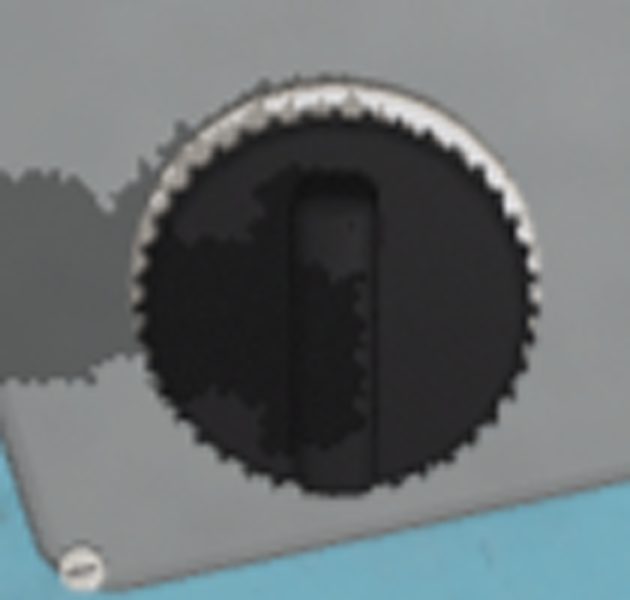

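The close-up shows the cap seated level at centre (320,195). Fitted at the locked height, it is on the well's axis and its bar still points the way I left it. Handing in.

```bash
python3 -c "
from plant import *
print(sign_off())"
```

```text
the job is handed in; nothing more can be done
None
```

I stood the D cell in the well nub up, closed it with the black bayonet cap, and handed the job in at about 25 s. `sign_off()` gave no verdict.

**Inserting:** The slot line showed in the wrist pictures at about 93.5° in the world frame. The lugs found the slots on the first try. I pushed in until the bar was about 16 mm above the rim, with 8–9 N on the wrist.

**Locking:** I turned the cap clockwise, felt the stop at about 37°, backed off about 1.5° and let the cap up. The upward force fell away with the bar about 20 mm above the rim, so the lugs were seated in the notches. The highest contact force I read at the wrist while working at the meter was about 9 N, though I only read it at the end of each move.

**Last checks:**
- **Cap:** After release the flange fits its true 29 mm radius at the locked height, within 0.5 mm of the well's axis. It looks level and stays put.
- **Robot:** The gripper is clear, about 10 cm above the cap.
- **Jar, screwdriver and dish:** I never moved near enough to touch them, and where they show in the last pictures they look unmoved. I did not re-measure their positions.
- **Cell:** I could not see it under the cap. Its place is inferred from the picture before capping and from the spring force.

**Disagreement:** The first two-camera fix was about 7 mm off the wrist camera for the cell and about 12 mm off for the cap. I went by the wrist camera, and both grasps came out centred.

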